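# Change over the plate shaker

### The job

The shaker on the lab bench is due for its next run. First turn its speed knob, sunk behind the round guard opening, back to off, and only then clear the used white cups off the stage and nest them all, upright, in the one standing in the small grey tray. Lay every fresh culture dish flat on the stage, each one centred between its own four stops, then turn the knob to the long run mark (1.3 rad from off); leave the stack in the tray and both bottles standing.

Things in the scene. Friction and masses are not known exactly. Their poses are not given: they have to be found in the camera images.
- shaker: Plate shaker, white, fixed. Origin on the bench under the middle of its stage; its x is the short way of the stage, away from the robot at yaw 0, its y the long way. Black stage plate 130 mm (x) by 250 mm (y), top 60 mm above the bench, on a base 150 by 260 mm. At the +y end, centred at y = 192 mm, stands the closed control housing, 120 by 120 mm, 100 mm high.
- guard (a point): Middle of the round opening, 84 mm across, in the aluminium guard plate that tops the control housing, at its top face, 100 mm above the bench. The knob is reached through it from above; widely open fingers do not fit, so they must be partly closed first. Black dot on the plate: off. Long black bar: the run mark.
- place0 (a point): Middle of stage place 0 (y = -80 mm in the shaker's frame), on the stage's top face; axes as the shaker's. A white circle 55 mm across marks it; four stop pins (6 mm thick, 7 mm high) stand round it on the diagonals of x and y, 33.5 mm from the middle, leaving a dish 3 mm play all round. Fingers closing along the shaker's x or y pass between the pins.
- place1 (a point): Middle of stage place 1 (y = 0 mm in the shaker's frame), on the stage's top face; axes as the shaker's. A white circle 55 mm across marks it; four stop pins (6 mm thick, 7 mm high) stand round it on the diagonals of x and y, 33.5 mm from the middle, leaving a dish 3 mm play all round. Fingers closing along the shaker's x or y pass between the pins.
- place2 (a point): Middle of stage place 2 (y = 80 mm in the shaker's frame), on the stage's top face; axes as the shaker's. A white circle 55 mm across marks it; four stop pins (6 mm thick, 7 mm high) stand round it on the diagonals of x and y, 33.5 mm from the middle, leaving a dish 3 mm play all round. Fingers closing along the shaker's x or y pass between the pins.
- speed_knob (a joint): Angle of the speed knob, rad: 0 is off (end stop, white pointer line towards the shaker's -x, at the black dot); it grows clockwise seen from above, to 2.4. The run mark is at 1.3. It stays where it is left; friction about 0.04 N m.
- speed_knob_grip (a point): On the knob's vertical axis at the height to grip, 75 mm above the bench, 25 mm below the guard's top face. The black knob is an upright bar 42 mm long, 14 mm thick, its top 82 mm and its foot 52 mm above the bench, on a disc 44 mm across. The bar lies along the shaker's x at joint 0. This frame turns with the knob.
- tray: Grey tray, fixed, 110 by 110 mm, rim 12 mm high, walls 4 mm, floor about 4 mm thick. Origin at the middle of its underside.
- cup0: White plastic cup standing in the tray, always present; the stack is built in it. All cups are alike: 50 mm high, 62 mm across the rim and 38 mm across the foot, straight tapered 2 mm wall, inner floor 16 mm above the underside; a nested cup stands 16 mm above the one below, about 2 mm play. 40 g. Origin at the middle of the underside, z up through the mouth.
- cup1: Used white plastic cup, same shape as cup0, standing between the stops of place 0 at the start; may be absent.
- cup2: Used white plastic cup, same shape as cup0, standing between the stops of place 1 at the start; may be absent.
- cup3: Used white plastic cup, same shape as cup0, standing between the stops of place 2 at the start; may be absent.
- dish1: Fresh closed culture dish, tan inside with a pale rim, a flat disc 55 mm across and 16 mm high, about 35 g, lying on the bench at the start; may be absent. Origin at the middle of its underside, z up. Any dish may go to any place.
- dish2: Fresh closed culture dish, tan inside with a pale rim, a flat disc 55 mm across and 16 mm high, about 35 g, lying on the bench at the start; may be absent. Origin at the middle of its underside, z up. Any dish may go to any place.
- dish3: Fresh closed culture dish, tan inside with a pale rim, a flat disc 55 mm across and 16 mm high, about 35 g, lying on the bench at the start; may be absent. Origin at the middle of its underside, z up. Any dish may go to any place.
- weight: Brass calibration weight standing on the bench, 22 mm across, 36 mm high, 100 g; not part of the job. Origin under its middle.
- bottle1: Glass reagent bottle with blue cap, 70 mm across, 150 mm high, to be left standing. Origin under its middle.
- bottle2: White wash bottle with orange cap, 60 mm across, 140 mm high, to be left standing. Origin under its middle.

How it is judged:
On the way, in this order (a step that is already met when the one before it is completed fails the run):
1. the knob is at off, with the used cups still where they stood (value of joint speed_knob below 0.12 rad and distance of each of cup1, cup2, cup3 from where it was at the start of the episode below 0.02 m), for 0.2 s.
2. with the knob still at off, every used cup is nested in the stack in the tray and every dish lies between its stops (value of joint speed_knob below 0.15 rad and horizontal distance between each of cup1, cup2, cup3 and cup0 below 0.006 m and angle between each of cup1, cup2, cup3, cup0's own z axis and vertical below 0.12 rad and z of cup1 in the frame of cup0 between 0.01 and 0.056 m and z of cup2 in the frame of cup0 between 0.01 and 0.056 m and z of cup3 in the frame of cup0 between 0.01 and 0.056 m and horizontal distance between cup0 and tray below 0.045 m and height (world z) of cup0 below 0.012 m and (horizontal distance between dish1 and place0 below 0.005 m or horizontal distance between dish1 and place1 below 0.005 m or horizontal distance between dish1 and place2 below 0.005 m) and angle between each of dish1, dish2, dish3's own z axis and vertical below 0.06 rad and z of dish1 in the frame of place1 between -0.005 and 0.005 m and (horizontal distance between dish2 and place0 below 0.005 m or horizontal distance between dish2 and place1 below 0.005 m or horizontal distance between dish2 and place2 below 0.005 m) and z of dish2 in the frame of place1 between -0.005 and 0.005 m and (horizontal distance between dish3 and place0 below 0.005 m or horizontal distance between dish3 and place1 below 0.005 m or horizontal distance between dish3 and place2 below 0.005 m) and z of dish3 in the frame of place1 between -0.005 and 0.005 m), for 0.2 s.
3. the knob is at the run mark (value of joint speed_knob between 1.18 and 1.42 rad), for 0.2 s.
At the end, for the whole second after the job is handed in: Knob at 1.3 rad within 0.12; every used cup upright and nested in the cup in the tray (axes within 6 mm, no more than 56 mm above it), that cup upright on the tray floor; every dish flat on the stage within 5 mm of the middle of a place; all at rest (all of step 3 and horizontal distance between each of cup1, cup2, cup3 and cup0 below 0.006 m and angle between each of cup1, cup2, cup3, cup0's own z axis and vertical below 0.12 rad and z of cup1 in the frame of cup0 between 0.01 and 0.056 m and z of cup2 in the frame of cup0 between 0.01 and 0.056 m and z of cup3 in the frame of cup0 between 0.01 and 0.056 m and horizontal distance between cup0 and tray below 0.045 m and height (world z) of cup0 below 0.012 m and (horizontal distance between dish1 and place0 below 0.005 m or horizontal distance between dish1 and place1 below 0.005 m or horizontal distance between dish1 and place2 below 0.005 m) and angle between each of dish1, dish2, dish3's own z axis and vertical below 0.06 rad and z of dish1 in the frame of place1 between -0.005 and 0.005 m and (horizontal distance between dish2 and place0 below 0.005 m or horizontal distance between dish2 and place1 below 0.005 m or horizontal distance between dish2 and place2 below 0.005 m) and z of dish2 in the frame of place1 between -0.005 and 0.005 m and (horizontal distance between dish3 and place0 below 0.005 m or horizontal distance between dish3 and place1 below 0.005 m or horizontal distance between dish3 and place2 below 0.005 m) and z of dish3 in the frame of place1 between -0.005 and 0.005 m and linear speed of each of cup0, cup1, cup2, cup3, dish1, dish2, dish3 below 0.02 m/s); the robot touches nothing.
It fails at once if a bottle is knocked over (angle between any of bottle1, bottle2's own z axis and vertical above 0.6 rad).
Of cup1, cup2, cup3 only 2 to 3 are there at a start; the rules pass over those that are not, and their reading is None.
Of dish1, dish2, dish3 only 2 to 3 are there at a start; the rules pass over those that are not, and their reading is None.
At some moment in a run one of dish1, dish2, dish3 may be knocked a few centimetres aside while the robot is not near it.
It also fails if it takes over 210 s, if anything falls off the work surface, if the arm or the gripper's body presses on something with over 40 N, if the wrist force passes 120 N, or if a joint passes its speed limit or range.

### The arm

A 6-joint arm with a two-finger parallel gripper is mounted at the origin on the work surface. World frame = base frame: x ahead of the robot, y to its left, z up, the work surface at z = 0. Lengths are in m, angles in rad, forces in N, time in s.
With the tool pointing down it reaches from about 0.3 to 0.775 m from the base axis. Payload 14.6 kg.
Tool frame: the origin (TCP) lies on the centre line of the jaws, within the pads' length; the fingertips stand 25 mm ahead of it and the grasp point (between the pads) lies 6 mm ahead of it; z points along the fingers, y is the line along which they close (so a half turn about z gives the same grasp; the last joint's range is limited). The gripper opens to 94 mm and grips with 3 to 60 N. Pads are 16 mm wide; open, the fingers measure 119 mm over their backs; the gripper's body (75 mm by 177 mm) begins 78 mm behind the grasp point.
Start: joints at [-1.277, 0.3, 1.521, -0, 1.321, -0.067], TCP at [0.194, -0.515, 0.2] pointing down, gripper open.
Joint ranges: [-3.03, 3.03], [-0.79, 2.21], [0.23, 2.52], [-1.04, 4.18], [0, 3.07], [-2.55, 2.55]. Speed limits (rad/s): [2.22, 2.22, 2.57, 3.14, 3.14, 3.14].

### API

Orientations are given as [roll, pitch, yaw] about the fixed x, y, z axes, in that order (R = Rz(yaw) Ry(pitch) Rx(roll)).
In Python, from plant import * gives the robot as it stands.
- The arm moves only by the tool move_arm, never from a script. Its arguments are lists of equal length, an entry for each row: "xyz": the shift along the tool's x, y, z in m, a list of three; "twist": the turn about the tool's z in degrees. A call has exactly 8 rows; each row is the pose to reach, as a shift and turn from the pose commanded when the call began, along the tool's axes at that moment; what a row does not reach only later rows make up. A row lasts 1/10 s, in which the tool goes at most 50 mm and 8.59 degrees, less where a joint would pass 70% of its speed; a pose out of reach is approached as far as the arm can. A call with a gripper value outside its range is refused whole. "hand" is the closure in counts, from 0 (fully open) to 255 (shut), set as the call begins (left out, the last holds). The fingers move at their own pace and stop on an object; "squeeze" is the grip in N (left out, the last holds). Time passes only in rows, so rows that repeat a pose let the fingers close, or fill a call up. It gives the time, the measured TCP pose, the force, the opening and the grip force at its end, in the units of the state.
- read_state(): the state, without advancing time (a new reading comes with each control period).
- capture(name): name is "scene" or "top" or "wrist"; returns the picture (384x512x3 uint8, blue, green, red); there is no depth.
- calibration(name): a dict with "K" (3x3 intrinsics, pixels), "k1" (the pictures are not rectified: a ray, as slopes to the right and down, at radius r is drawn at 1 + k1 r^2 times it, then the intrinsics apply), "R" (3x3) and "t" (3): a world point X has camera coordinates R X + t; the wrist camera has in their place "tool_from_camera" (4x4, takes a point from camera to tool coordinates, whose origin is the TCP and whose axes are the flange's). Camera axes: x right, y down, z forward; pixel columns grow to the right and rows downward; lengths in m; the calibration is good to about 2 mm. A picture is of the moment at which its call begins: read the wrist's pose just before it. calibration takes no time and is no camera call.
- job_done(): hands the job in; it is judged then, once.
The state is a dict: "clock": time; "joint_positions": joint angles; "joint_vel": joint speeds; "effort": joint torques, N m; "tool_pos": TCP position; "tool_rot": TCP orientation; "force": force on the tool from outside, world axes, zero at the start; "ft_torque": the same for the moment, N m; "grip_width": opening from 0.0 (shut) to 1.0 (fully open); "finger_force": force on a finger pad.
Only numpy, scipy, OpenCV 4.12 (cv2) and the standard library are available. Lean on these libraries where they do the work, as an engineer would, in place of code of your own. Each camera call takes 0.05 s, during which the arm holds its last target. There are 200 camera calls.

## Working session

There is one attempt and no reset: what is moved stays moved. The work goes in short steps, Python scripts to look and compute and a tool call to move; the robot and the scene stay as the last step left them, time stands still between calls to the robot, and variables do not carry over. Pictures are saved under pics/ and viewed, at most 14 in all, crops included, and the job is handed in when it is done.

Besides the shell and the picture viewer there is one more tool, called after "Call:" as name(argument=value, ...), one argument or row to a line, values as JSON. move_arm: Moves the arm, as the interface text tells. Its arguments: {"type":"object","properties":{"xyz":{"type":"array"},"twist":{"type":"array"},"hand":{"type":"number"},"squeeze":{"type":"number"}},"required":["xyz","twist"]}

```bash
ls; mkdir -p pics
python3 - <<'E'
from plant import *
import cv2
print(read_state())
for n in("scene","top","wrist"):
    im=capture(n); cv2.imwrite(f"pics/{n}0.png",im)
    c=calibration(n); print(n,{k:(v.tolist() if hasattr(v,'tolist') else v) for k,v in c.items()})
E
```

```text
pics
{'clock': 0.0, 'joint_positions': array([-1.27661581e+00,  3.00482289e-01,  1.52160224e+00, -3.81953980e-05,
        1.32067614e+00, -6.65487384e-02]), 'joint_vel': array([-3.75271489e-04, -1.70628031e-04,  2.24848838e-04, -3.09777983e-05,
       -9.40520025e-04, -1.29576218e-03]), 'effort': array([-2.01656170e-03, -5.31809127e+01, -3.52739024e+01,  7.07202265e-02,
        2.44248135e-02, -4.16735941e-05]), 'tool_pos': array([ 0.19406098, -0.51433499,  0.19957124]), 'tool_rot': array([-3.14042476e+00, -4.07588707e-05,  3.60738706e-01]), 'force': array([-0.3427961 ,  0.34092249, -0.07376267]), 'ft_torque': array([ 0.01360323, -0.02317022,  0.04644138]), 'finger_force': 0.0, 'grip_width': 0.998130036446477}
scene {'K': [[410.92883775524894, 0.0, 252.4944777057953], [0.0, 410.92883775524894, 187.91798821273346], [0.0, 0.0, 1.0]], 'k1': -0.0017208227837403277, 'R': [[0.8841156528976705, 0.46713211280431555, -0.011273929585675057], [0.29031330969812996, -0.5680459535299287, -0.7700921872674673], [-0.36613890057387255, 0.6775775851260509, -0.6378329888154936]], 't': [-0.53587022636708
[... 232 characters left out ...]
257987036029, -0.010055844739677296], [-0.9915516807816361, 0.016887618747322246, -0.12860821385960483], [0.1287556294141691, 0.007948621248210028, -0.991644496437314]], 't': [-0.0183685482690341, 0.634100902716814, 0.9101171508125784]}
wrist {'K': [[315.2891065822927, 0.0, 257.16085521896724], [0.0, 315.2891065822927, 189.9746928833039], [0.0, 0.0, 1.0]], 'k1': 0.007026399184842697, 'tool_from_camera': [[0.00047939510605128497, -0.9718514088456324, -0.23559416228992017, 0.06802047611211241], [0.9999996229662148, 0.0006364826282141243, -0.000590726070118954, -6.697862986204672e-05], [0.0007240495550931722, -0.23559379027177468, 0.9718513475514754, -0.1853044857439192], [0.0, 0.0, 0.0, 1.0]]}
```

View pics/top0.png

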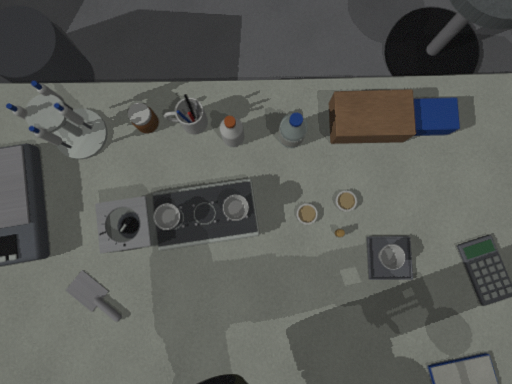

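View pics/scene0.png

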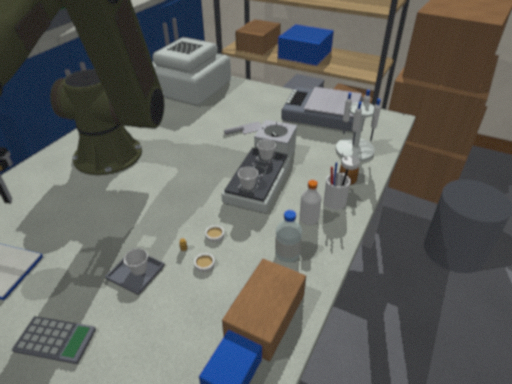

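The top view shows two cups on the stage, at (167,216) and (235,208), with the middle place empty at (204,212). The knob opening is at (124,225). The dishes are at (307,214) and (346,201), the tray cup at (392,257) and the weight at (340,232).

```bash
cat > h.py <<'E'
from plant import *
import cv2, numpy as np
from scipy.spatial.transform import Rotation as Ro
def cam(n,st=None):
    c=calibration(n)
    if n!="wrist": R=np.array(c["R"]);return c,R.T,-R.T@np.array(c["t"])
    T=np.array(c["tool_from_camera"]);W=Ro.from_euler("xyz",st["tool_rot"]).as_matrix()
    return c,W@T[:3,:3],W@T[:3,3]+st["tool_pos"]
def ray(n,px,z,st=None):
    """pixel -> world point on plane z"""
    c,R,o=cam(n,st);K=np.array(c["K"])
    d=cv2.undistortPoints(np.array([[px]],float),K,np.array([c["k1"],0,0,0.]))[0,0]
    v=R@np.array([d[0],d[1],1]);return o+v*(z-o[2])/v[2]
def proj(n,X,st=None):
    c,R,o=cam(n,st);p=R.T@(np.array(X)-o)
    return cv2.projectPoints(p.reshape(1,3),np.zeros(3),np.zeros(3),np.array(c["K"]),np.array([c["k1"],0,0,0.]))[0][0,0]
def go(X,yaw=None,st=None):
    """shift (tool axes, mm) and twist (deg) to TCP X, yaw"""
    st=st or read_state();W=Ro.from_euler("xyz",st["tool_rot"]).as_matrix()
    s=W.T@(np.array(X)-st["tool_pos"])*1000
    y0=st["tool_rot"][2];t=0 if yaw is None else -np.degrees((yaw-y0+np.pi/2)%np.pi-np.pi/2)
    print("shift mm",s.round(1),"twist",round(t,1),"j6",st["joint_positions"][5].round(2))
def snap(n,name=None):
    st=read_state();im=capture(n)
    if name:cv2.imwrite(f"pics/{name}.png",im)
    return st,im
E
python3 - <<'E'
from h import *
for nm,px,z in [("guard",(124,225),.1),("cupA",(167,216),.11),("pl1",(204,212),.06),("cupB",(235,208),.11),("d1",(307,214),.016),("d2",(346,201),.016),("weight",(340,232),.036),("cup0",(392,257),.054),("tray",(389,258),.012),("stTL",(152,193),.06),("stBL",(157,246),.06),("stTR",(251,181),.06),("stBR",(257,235),.06)]:
    p=ray("top",px,z);print(nm,p.round(3))
print(ray("scene",(214,234),.016),ray("scene",(204,262),.016))
E
```

```text
guard [0.547 0.282 0.1  ]
cupA [0.566 0.177 0.11 ]
pl1 [0.577 0.096 0.06 ]
cupB [0.582 0.015 0.11 ]
d1 [ 0.571 -0.169  0.016]
d2 [ 0.603 -0.272  0.016]
weight [ 0.522 -0.248  0.036]
cup0 [ 0.459 -0.369  0.054]
tray [ 0.454 -0.376  0.012]
stTL [0.628 0.228 0.06 ]
stBL [0.495 0.213 0.06 ]
stTR [ 0.654 -0.023  0.06 ]
stBR [ 0.518 -0.036  0.06 ]
[ 0.57581034 -0.17831922  0.016     ] [ 0.60690661 -0.27848299  0.016     ]
```

Call:
move_arm(
  xyz=[
    [0.2,-0.2,-0.08],
    [0.2,-0.2,-0.08],
    [0.2,-0.2,-0.08],
    [0.2,-0.2,-0.08],
    [0.3,-0.3,-0.08],
    [0.3,-0.3,-0.08],
    [0.3,-0.3,-0.08],
    [0.3,-0.3,-0.08],
  ],
  twist=[0,0,0,0,5,10,15,15],
)

```text
clock: 0.95
tool_pos: [0.3555, -0.1561, 0.2768]
tool_rot: [3.141, -0.0, 0.095]
force: [1.7, -0.4, 0.7]
grip_width: 1.001
finger_force: 0.0
```

Run:
```python
from h import *
st=read_state();print(st["clock"],st["tool_pos"],st["tool_rot"]);go([.55,.284,.27],.1,st)
```

```text
0.95 [ 0.35553099 -0.15612523  0.27681595] [ 3.14138097e+00 -3.10816586e-04  9.54859905e-02]
shift mm [ 235.5 -419.6    6.8] twist -0.3 j6 0.97
```

Call:
move_arm(
  xyz=[
    [0.22,-0.39,0],
    [0.22,-0.39,0],
    [0.22,-0.39,0],
    [0.22,-0.39,0],
    [0.22,-0.39,0],
    [0.22,-0.39,0],
    [0.22,-0.39,0],
    [0.22,-0.39,0],
  ],
  twist=[0,0,0,0,0,0,0,0],
)

```text
clock: 1.75
tool_pos: [0.5168, 0.2102, 0.2763]
tool_rot: [3.142, 0.0, 0.099]
force: [-0.2, -1.4, -0.2]
grip_width: 0.996
finger_force: 0.0
```

Call:
move_arm(
  xyz=[
    [0,-0.02,0],
    [0,-0.02,0],
    [0,-0.02,0],
    [0,-0.02,0],
    [0,-0.02,0],
    [0,-0.02,0],
    [0,-0.02,0],
    [0,-0.02,0],
  ],
  twist=[0,0,0,0,0,0,0,0],
  hand=150,
)

```text
clock: 2.55
tool_pos: [0.5145, 0.2277, 0.2766]
tool_rot: [-3.142, -0.0, 0.099]
force: [-0.6, 0.7, 1.2]
grip_width: 0.411
finger_force: 0.0
```

Run:
```python
from h import *
st,im=snap("wrist","w1")
print(st["clock"],st["tool_pos"],st["tool_rot"],st["grip_width"])
for z,X in ((.1,(.55,.284)),): print(proj("wrist",[*X,z],st))
```

```text
2.55 [0.51451356 0.22772525 0.27662159] [-3.14154331e+00 -1.64695543e-04  9.86895292e-02] 0.41121616640485004
[211.21489918 138.05298959]
```

View pics/w1.png

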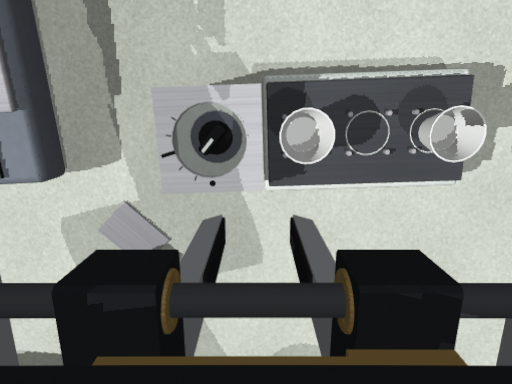

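The guard opening is at about (210,140), the off dot at (212,183) and the run bar at (168,154). The pointer runs to the lower left, so the knob is at roughly 0.7 rad. I'll zoom in to measure it.

Run:
```python
from h import *
st=read_state();im=cv2.imread("pics/w1.png")
c=im[85:200,145:270];cv2.imwrite("pics/c1.png",cv2.resize(c,None,fx=5,fy=5,interpolation=cv2.INTER_CUBIC))
g=cv2.cvtColor(im,cv2.COLOR_BGR2GRAY)
# empty place circle & black plate
blk=((g<75)).astype(np.uint8);blk[:, :262]=0;blk[200:]=0;blk[:60]=0
cs,_=cv2.findContours(blk,cv2.RETR_EXTERNAL,cv2.CHAIN_APPROX_NONE)
k=max(cs,key=cv2.contourArea);print("black",cv2.contourArea(k),cv2.boundingRect(k))
cl=cv2.approxPolyDP(cv2.convexHull(k),6,True)[:,0];print(cl.tolist());print([ray("wrist",p,.06,st)[:2].round(4).tolist() for p in cl.astype(float)])
for n,p,z in (("dot",(212,183),.1),("bar",(168,154),.1),("c",(210,140),.1),("disc",(215,138),.055),("pl1",(368,133),.06)):print(n,ray("wrist",p,z,st).round(4))
```

```text
black 2591.5 (360, 75, 113, 84)
[[472, 75], [469, 105], [435, 156], [381, 158], [360, 79]]
[[0.6519, -0.0172], [0.6176, -0.0226], [0.552, 0.0041], [0.5427, 0.0719], [0.6345, 0.1154]]
dot [0.4979 0.2798 0.1   ]
bar [0.5269 0.3323 0.1   ]
c [0.5476 0.2853 0.1   ]
disc [0.5465 0.2854 0.055 ]
pl1 [0.5721 0.0941 0.06  ]
```

View pics/c1.png

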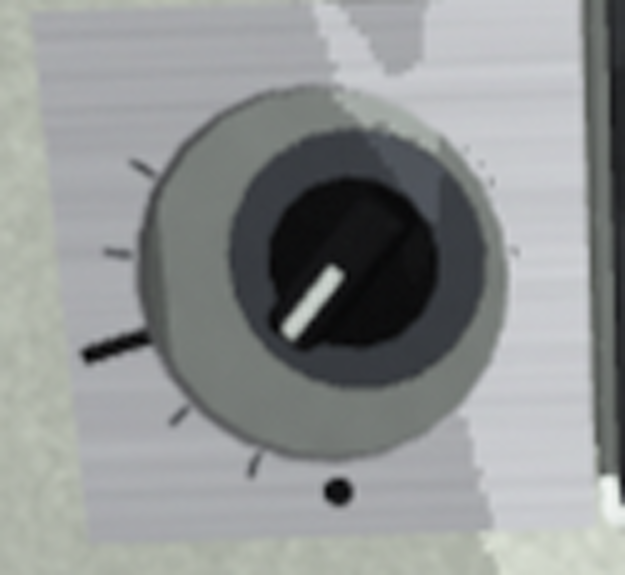

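Run:
```python
from h import *
st=read_state()
f=lambda x,y,z:ray("wrist",(145+x/5-.4,85+y/5-.4),z,st)[:2]
G=f(322,272,.1);D=f(353,262,.052);print("guard",G,"disc",D)
a,b=f(337,270,.082),f(290,332,.082);v=b-a;print("pointer",a,b,"ang",np.arctan2(v[1],v[0]))
for p,q,z in (((90,543),(600,527),.1),((38,14),(90,543),.1)):
    u=f(*q,z)-f(*p,z);print("edge",np.arctan2(u[1],u[0]),np.linalg.norm(u))
u=f(140,340,.1)-f(85,356,.1);print("runbar from c",np.arctan2(*(f(112,348,.1)-G)[::-1]),"dot",np.arctan2(*(f(338,491,.1)-G)[::-1]))
c=(G+D)/2;print(c);go([*c,.27],st=st)
```

```text
guard [0.54864132 0.2865037 ] disc [0.54752837 0.28562917]
pointer [0.54780143 0.28555909] [0.53193217 0.29584967] ang 2.566300411096802
edge -1.4390494701789565 0.12075596281554432
edge -3.018464210009973 0.11935972478237246
runbar from c 2.010572249126539 dot -3.0047577558910517
[0.54808484 0.28606643]
shift mm [ 39.2 -54.7   6.5] twist 0 j6 1.82
```

Call:
move_arm(
  xyz=[
    [0.039,-0.055,0],
    [0.039,-0.055,0],
    [0.039,-0.055,0],
    [0.039,-0.055,0],
    [0.039,-0.055,0],
    [0.039,-0.055,0],
    [0.039,-0.055,0],
    [0.039,-0.055,0],
  ],
  twist=[-8.5,-17,-25.5,-34,-42.5,-51,-59.5,-68],
  squeeze=20,
)

```text
clock: 3.4
tool_pos: [0.5478, 0.2865, 0.2764]
tool_rot: [-3.141, 0.0, 1.292]
force: [0.7, 0.4, -1.1]
grip_width: 0.414
finger_force: 0.0
```

Call:
move_arm(
  xyz=[
    [0,0,0.05],
    [0,0,0.08],
    [0,0,0.08],
    [0,0,0.08],
    [0,0,0.08],
    [0,0,0.08],
    [0,0,0.08],
    [0,0,0.08],
  ],
  twist=[-8.5,-17,-25.5,-34,-42.5,-51,-59.5,-68],
)

```text
clock: 4.2
tool_pos: [0.5479, 0.2865, 0.1965]
tool_rot: [-3.142, -0.0, 2.479]
force: [-0.4, 0.5, 1.3]
grip_width: 0.413
finger_force: 0.0
```

Call:
move_arm(
  xyz=[
    [0,0,0],
    [0,0,0],
    [0,0,0],
    [0,0,0],
    [0,0,0],
    [0,0,0],
    [0,0,0],
    [0,0,0],
  ],
  twist=[-5,-5,-5,-5,-5,-5,-5,-5],
)

```text
clock: 5.0
tool_pos: [0.5479, 0.2866, 0.1965]
tool_rot: [3.142, -0.0, 2.56]
force: [0.1, -0.1, -0.4]
grip_width: 0.412
finger_force: 0.0
```

Run:
```python
from h import *
st=read_state();go([.548,.286,.082],2.566,st);print(st["tool_pos"],st["tool_rot"])
```

```text
shift mm [ -0.4  -0.4 114.5] twist -0.4 j6 -0.57
[0.5478545  0.28655252 0.19652742] [ 3.14154616e+00 -2.89937254e-05  2.55970931e+00]
```

Call:
move_arm(
  xyz=[
    [0,0,0.03],
    [0,0,0.06],
    [0,0,0.08],
    [0,0,0.095],
    [0,0,0.105],
    [0,0,0.114],
    [0,0,0.114],
    [0,0,0.114],
  ],
  twist=[0,0,0,0,0,0,0,0],
)

```text
clock: 5.8
tool_pos: [0.5482, 0.2867, 0.0831]
tool_rot: [3.141, 0.0, 2.56]
force: [0.5, -0.4, 0.9]
grip_width: 0.413
finger_force: 0.0
```

Call:
move_arm(
  xyz=[
    [0,0,0],
    [0,0,0],
    [0,0,0],
    [0,0,0],
    [0,0,0],
    [0,0,0],
    [0,0,0],
    [0,0,0],
  ],
  twist=[0,0,0,0,0,0,0,0],
  hand=255,
)

```text
clock: 6.6
tool_pos: [0.5479, 0.2865, 0.0825]
tool_rot: [-3.142, 0.0, 2.56]
force: [-0.6, 0.7, -1.2]
grip_width: 0.005
finger_force: 0.0
```

Call:
move_arm(
  xyz=[
    [0,0,0],
    [0,0,0],
    [0,0,0],
    [0,0,0],
    [0,0,0],
    [0,0,0],
    [0,0,0],
    [0,0,0],
  ],
  twist=[-6,-12,-18,-24,-30,-36,-41,-41],
)

```text
clock: 7.4
tool_pos: [0.5479, 0.2865, 0.0825]
tool_rot: [-3.142, -0.0, -3.006]
force: [-0.2, -0.1, 0.2]
grip_width: 0.005
finger_force: 0.0
```

Call:
move_arm(
  xyz=[
    [0,0,0],
    [0,0,0],
    [0,0,0],
    [0,0,0],
    [0,0,0],
    [0,0,0],
    [0,0,0],
    [0,0,0],
  ],
  twist=[0,0,0,0,0,0,0,0],
  hand=150,
)

```text
clock: 8.2
tool_pos: [0.5479, 0.2865, 0.0825]
tool_rot: [3.142, 0.0, -3.008]
force: [-0.4, -0.1, 0.4]
grip_width: 0.408
finger_force: 0.0
```

Call:
move_arm(
  xyz=[
    [0,0,-0.04],
    [0,0,-0.08],
    [0,0,-0.12],
    [0,0,-0.16],
    [0,0,-0.19],
    [0,0,-0.19],
    [0,0,-0.19],
    [0,0,-0.19],
  ],
  twist=[0,0,0,0,0,0,0,0],
)

```text
clock: 9.0
tool_pos: [0.5475, 0.2864, 0.271]
tool_rot: [-3.141, -0.002, -3.008]
force: [-0.0, -0.1, 0.6]
grip_width: 0.415
finger_force: 0.0
```

Run:
```python
from h import *
st,im=snap("wrist","w2");print(st["tool_pos"],st["tool_rot"])
print("knob px",proj("wrist",[.548,.286,.082],st),"off dir px",proj("wrist",[.548-.018*np.cos(.13),.286-.018*np.sin(.13),.082],st))
for n,p in (("p0",(.5833,.0163)),("p2",(.5625,.1749))): print(n,proj("wrist",[*p,.11],st))
```

```text
[0.54752062 0.2863541  0.27095282] [-3.14094937e+00 -2.18529155e-03 -3.00771484e+00]
knob px [256.60712094 172.30682542] off dir px [256.6667226  157.42199849]
p0 [ 12.20775583 175.73449371]
p2 [156.3087356 176.3370803]
```

View pics/w2.png

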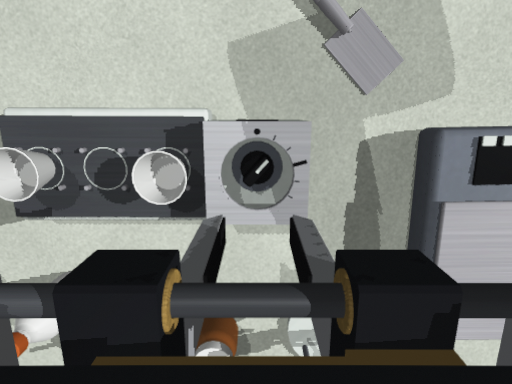

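The fingers closed to width 0.005, so they missed the knob, and the pointer is unchanged at (257,172) to (267,160). I'll go down again and look while the fingers are around it.

Call:
move_arm(
  xyz=[
    [0,0,0.04],
    [0,0,0.08],
    [0,0,0.12],
    [0,0,0.15],
    [0,0,0.17],
    [0,0,0.18],
    [0,0,0.185],
    [0,0,0.185],
  ],
  twist=[8,16,24,32,40,41,41,41],
)

```text
clock: 9.85
tool_pos: [0.5478, 0.2865, 0.0874]
tool_rot: [-3.141, -0.0, 2.563]
force: [0.1, 0.2, 0.3]
grip_width: 0.414
finger_force: 0.0
```

Run:
```python
from h import *
st,im=snap("wrist");print(st["tool_pos"],st["tool_rot"])
st0,sc=snap("scene")
a=cv2.resize(im[130:290,160:350],None,fx=2.8,fy=2.8,interpolation=cv2.INTER_CUBIC)
b=cv2.resize(cv2.imread("pics/w2.png")[120:230,200:320],None,fx=2,fy=2,interpolation=cv2.INTER_CUBIC)
o=np.zeros((max(a.shape[0],b.shape[0]),a.shape[1]+b.shape[1],3),np.uint8);o[:a.shape[0],:a.shape[1]]=a;o[:b.shape[0],a.shape[1]:]=b
cv2.imwrite("pics/c3.png",o);print(o.shape)
```

```text
[0.54784479 0.28651663 0.08740859] [-3.14130886e+00 -1.72038866e-04  2.56312566e+00]
(448, 772, 3)
```

View pics/c3.png

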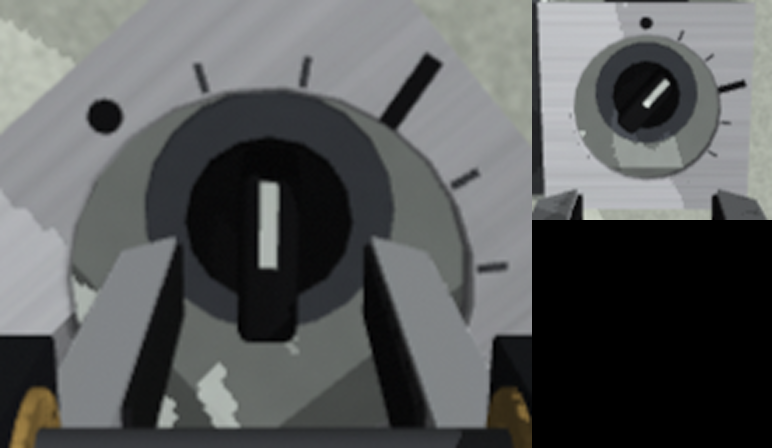

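The fingertip pixels, (224,216) and its mirror, put the tips at about tool z −4 mm rather than +25. So the fingers were above the knob (tips at about 0.087, knob top 0.082). I'll go deeper while watching the force.

Call:
move_arm(
  xyz=[
    [0,0,0.005],
    [0,0,0.01],
    [0,0,0.015],
    [0,0,0.018],
    [0,0,0.021],
    [0,0,0.024],
    [0,0,0.024],
    [0,0,0.024],
  ],
  twist=[0,0,0,0,0,0,0,0],
)

```text
clock: 10.75
tool_pos: [0.5479, 0.2866, 0.0635]
tool_rot: [3.142, 0.0, 2.56]
force: [0.0, -0.6, 0.3]
grip_width: 0.412
finger_force: 0.0
```

Call:
move_arm(
  xyz=[
    [0,0,0],
    [0,0,0],
    [0,0,0],
    [0,0,0],
    [0,0,0],
    [0,0,0],
    [0,0,0],
    [0,0,0],
  ],
  twist=[0,0,0,0,0,0,0,0],
  hand=255,
)

```text
clock: 11.55
tool_pos: [0.5474, 0.2857, 0.0636]
tool_rot: [-3.139, -0.0, 2.56]
force: [-4.6, -6.4, 4.9]
grip_width: 0.152
finger_force: 20.0
```

Gripped at 14 mm. Now turning it back to off.

Call:
move_arm(
  xyz=[
    [0,-0.001,0],
    [0,-0.001,0],
    [0,-0.001,0],
    [0,-0.001,0],
    [0,-0.001,0],
    [0,-0.001,0],
    [0,-0.001,0],
    [0,-0.001,0],
  ],
  twist=[-6,-12,-18,-24,-30,-36,-41,-41],
)

```text
clock: 12.35
tool_pos: [0.5473, 0.2856, 0.0636]
tool_rot: [-3.142, -0.0, -3.006]
force: [-1.2, -1.4, 2.0]
grip_width: 0.147
finger_force: 20.0
```

Call:
move_arm(
  xyz=[
    [0,0,0],
    [0,0,0],
    [0,0,0],
    [0,0,0],
    [0,0,0],
    [0,0,0],
    [0,0,0],
    [0,0,0],
  ],
  twist=[0,0,0,0,0,0,0,0],
  hand=150,
)

```text
clock: 13.15
tool_pos: [0.5473, 0.2857, 0.0635]
tool_rot: [-3.142, -0.0, -3.008]
force: [0.9, 0.1, 0.4]
grip_width: 0.409
finger_force: 0.0
```

Call:
move_arm(
  xyz=[
    [0,0,-0.04],
    [0,0,-0.08],
    [0,0,-0.12],
    [0,0,-0.16],
    [0,0,-0.2],
    [0,0,-0.21],
    [0,0,-0.21],
    [0,0,-0.21],
  ],
  twist=[0,0,0,0,0,0,0,0],
)

```text
clock: 13.95
tool_pos: [0.547, 0.2855, 0.2718]
tool_rot: [-3.141, -0.002, -3.008]
force: [-0.2, -0.5, -1.0]
grip_width: 0.412
finger_force: 0.0
```

Run:
```python
from h import *
st,im=snap("wrist","w3");print(st["tool_pos"],st["tool_rot"])
g=cv2.cvtColor(im,cv2.COLOR_BGR2GRAY)
p=proj("wrist",[.548,.286,.082],st).round().astype(int);r=14
w=(g[p[1]-r:p[1]+r,p[0]-r:p[0]+r]>130).astype(np.uint8)
n,l,s,c=cv2.connectedComponentsWithStats(w);print(n,s[1:],p)
k=1+np.argmax(s[1:,4]);ys,xs=np.where(l==k);a=np.array([ray("wrist",(x+p[0]-r,y+p[1]-r),.082,st)[:2] for x,y in zip(xs,ys)])
m=a.mean(0);d=np.linalg.svd(a-m)[2][0];print(m,"dir",np.arctan2(d[1],d[0]))
```

```text
[0.54699214 0.28551617 0.27178815] [-3.14096911e+00 -2.08215175e-03 -3.00771545e+00]
2 [[13  0  4 15 47]] [257 173]
[0.5401508  0.28483581] dir 0.17722940361761993
```

The knob is at off. Next I'll move over cup2 (place 2), with the fingers closing along the shaker's x.

Call:
move_arm(
  xyz=[
    [0,-0.05,0],
    [0,-0.1,0],
    [0,-0.112,0],
    [0,-0.112,0],
    [0,-0.112,0],
    [0,-0.112,0],
    [0,-0.112,0],
    [0,-0.112,0],
  ],
  twist=[8.5,17,25.5,34,42.5,51,59.5,68],
)

```text
clock: 14.8
tool_pos: [0.5619, 0.1746, 0.2716]
tool_rot: [-3.139, -0.001, 2.083]
force: [-0.3, 0.0, 1.5]
grip_width: 0.415
finger_force: 0.0
```

Call:
move_arm(
  xyz=[
    [0,0,0.02],
    [0,0,0.04],
    [0,0,0.04],
    [0,0,0.04],
    [0,0,0.04],
    [0,0,0.04],
    [0,0,0.04],
    [0,0,0.04],
  ],
  twist=[7,14,22,22,22,22,22,22],
  hand=30,
)

```text
clock: 15.6
tool_pos: [0.5623, 0.1747, 0.2336]
tool_rot: [3.141, -0.0, 1.706]
force: [-0.3, 0.2, 0.8]
grip_width: 0.882
finger_force: 0.0
```

```bash
cat >> h.py <<'E'
def blob(im,lo,roi,hsvtest=None):
    m=(im.min(2)>lo).astype(np.uint8);k=np.zeros_like(m);x0,y0,x1,y1=roi;k[y0:y1,x0:x1]=1;m*=k
    cs,_=cv2.findContours(m,cv2.RETR_EXTERNAL,cv2.CHAIN_APPROX_NONE);return cs
E
python3 - <<'E'
from h import *
st,im=snap("wrist","w4");print(st["tool_pos"],st["tool_rot"],st["grip_width"])
p=proj("wrist",[.5618,.1745,.11],st);print(p)
E
```

```text
[0.56229753 0.17468836 0.23362313] [ 3.14134461e+00 -3.58227606e-05  1.70581637e+00] 0.8819184414274331
[256.60555571 183.69160666]
```

View pics/w4.png

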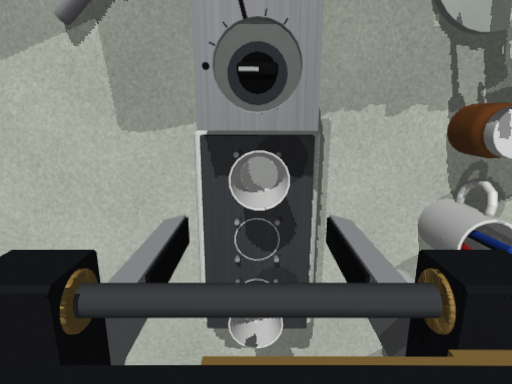

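The cup2 rim is centred at about (260,180), with radius 30. The knob pointer lies at the off dot.

Run:
```python
from h import *
st=read_state();im=cv2.imread("pics/w4.png")
for roi in ((222,142,298,214),):
    cs=blob(im,130,roi);k=max(cs,key=cv2.contourArea);h=cv2.convexHull(k);(c,r)=cv2.minEnclosingCircle(h);e=cv2.fitEllipse(h);print(cv2.boundingRect(k),c,r,e)
    P=ray("wrist",e[0],.11,st);print(P,"size mm",e[1][0]*.0+np.linalg.norm(ray("wrist",(e[0][0]+e[1][0]/2,e[0][1]),.11,st)-P)*2e3)
    go([P[0],P[1],.095],1.701,st)
print("p1 measured",ray("wrist",(257,240),.06,st))
```

```text
(229, 151, 61, 60) (258.9740905761719, 180.38047790527344) 30.696420669555664 ((258.9573669433594, 180.1003875732422), (59.94573974609375, 61.200225830078125), 87.48699188232422)
[0.56362724 0.17847545 0.11      ] size mm 59.9711490048509
shift mm [  3.6   1.8 138.6] twist 0.3 j6 0.1
p1 measured [0.5731177  0.09405685 0.06      ]
```

Call:
move_arm(
  xyz=[
    [0.004,0.002,0.03],
    [0.004,0.002,0.06],
    [0.004,0.002,0.09],
    [0.004,0.002,0.11],
    [0.004,0.002,0.125],
    [0.004,0.002,0.135],
    [0.004,0.002,0.139],
    [0.004,0.002,0.139],
  ],
  twist=[0,0,0,0,0,0,0,0],
)

```text
clock: 16.45
tool_pos: [0.5638, 0.1789, 0.0947]
tool_rot: [3.141, -0.0, 1.705]
force: [0.2, 0.4, -0.4]
grip_width: 0.885
finger_force: 0.0
```

Call:
move_arm(
  xyz=[
    [0,0,0],
    [0,0,0],
    [0,0,0],
    [0,0,0],
    [0,0,0],
    [0,0,0],
    [0,0,0],
    [0,0,0],
  ],
  twist=[0,0,0,0,0,0,0,0],
  hand=150,
  squeeze=10,
)

```text
clock: 17.25
tool_pos: [0.5639, 0.179, 0.0949]
tool_rot: [3.141, -0.0, 1.705]
force: [-1.8, 0.4, 5.2]
grip_width: 0.644
finger_force: 10.0
```

Call:
move_arm(
  xyz=[
    [0,0,-0.01],
    [0,0,-0.03],
    [0,0,-0.05],
    [0,0,-0.07],
    [0,0,-0.1],
    [0,0,-0.13],
    [0,0,-0.14],
    [0,0,-0.14],
  ],
  twist=[0,0,0,0,0,0,0,0],
)

```text
clock: 18.05
tool_pos: [0.564, 0.179, 0.2355]
tool_rot: [3.14, -0.0, 1.705]
force: [0.0, 0.4, -1.2]
grip_width: 0.647
finger_force: 10.0
```

Run:
```python
from h import *
st,im=snap("wrist","w5");print(st["tool_pos"],st["tool_rot"],st["grip_width"])
go([.459,-.369,.235],1.701,st)
```

```text
[0.56402635 0.17899068 0.23551818] [ 3.13951953e+00 -2.53044581e-04  1.70468685e+00] 0.6474187685684372
shift mm [-529.1 -177.2    0. ] twist 0.2 j6 0.11
```

View pics/w5.png

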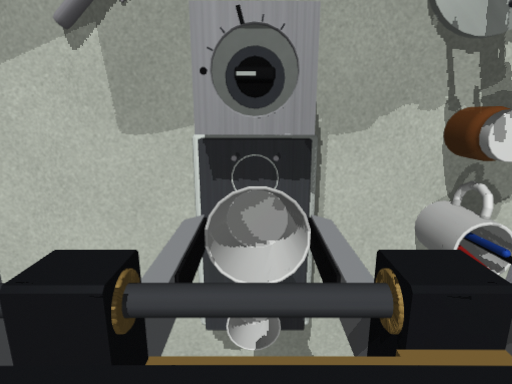

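The cup is held level, its rim centred at (258,236) and about 13 mm above the TCP. I'll carry it to a viewing pose beside the tray.

Call:
move_arm(
  xyz=[
    [-0.02,-0.006,0],
    [-0.055,-0.016,0],
    [-0.095,-0.027,0],
    [-0.135,-0.038,0],
    [-0.175,-0.05,0],
    [-0.215,-0.061,0],
    [-0.255,-0.072,0],
    [-0.295,-0.083,0],
  ],
  twist=[0,0,0,0,0,0,0,0],
)

```text
clock: 18.9
tool_pos: [0.5198, -0.126, 0.2326]
tool_rot: [-3.139, -0.001, 1.705]
force: [0.5, -0.4, -0.6]
grip_width: 0.645
finger_force: 10.0
```

Call:
move_arm(
  xyz=[
    [-0.04,-0.011,0],
    [-0.08,-0.022,0],
    [-0.12,-0.034,0],
    [-0.16,-0.045,0],
    [-0.2,-0.056,0],
    [-0.24,-0.067,0],
    [-0.275,-0.078,0],
    [-0.3,-0.086,0],
  ],
  twist=[0,0,0,0,0,0,0,0],
)

```text
clock: 19.7
tool_pos: [0.4744, -0.4352, 0.2318]
tool_rot: [-3.139, -0.003, 1.703]
force: [1.0, 0.3, -1.3]
grip_width: 0.644
finger_force: 10.0
```

Call:
move_arm(
  xyz=[
    [-0.02,-0.006,0],
    [-0.034,-0.009,0],
    [-0.034,-0.009,0],
    [-0.034,-0.009,0],
    [-0.034,-0.009,0],
    [-0.034,-0.009,0],
    [-0.034,-0.009,0],
    [-0.034,-0.009,0],
  ],
  twist=[0,0,0,0,0,0,0,0],
)

```text
clock: 20.5
tool_pos: [0.4714, -0.4679, 0.2347]
tool_rot: [3.141, 0.0, 1.705]
force: [0.2, -0.5, -0.3]
grip_width: 0.645
finger_force: 10.0
```

Run:
```python
from h import *
st,im=snap("wrist","w6");print(st["tool_pos"],st["tool_rot"],st["grip_width"])
print(proj("wrist",[.459,-.369,.054],st))
```

```text
[ 0.47142929 -0.46793169  0.2346703 ] [3.14146005e+00 2.00385192e-04 1.70506601e+00] 0.6449402747744402
[258.00998688  84.17098369]
```

View pics/w6.png

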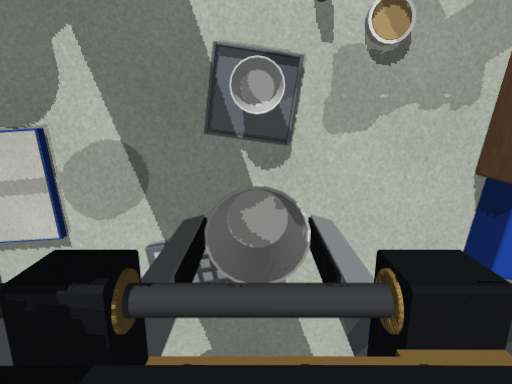

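The cup0 rim is centred at about (257,84) in the tray, and a dish is at (390,20).

Run:
```python
from h import *
st=read_state();im=cv2.imread("pics/w6.png")
def fit(lo,roi,z):
    x0,y0,x1,y1=roi
    for l in lo:
        cs=blob(im,l,roi);k=max(cs,key=cv2.contourArea);h=cv2.convexHull(k);e=cv2.fitEllipse(h)
        P=ray("wrist",e[0],z,st);Q=ray("wrist",(e[0][0]+sum(e[1])/4,e[0][1]),z,st)
        print(l,cv2.boundingRect(k),np.round(e[0],1),np.round(e[1],1),P.round(4),"dia",2e3*np.linalg.norm(P-Q))
    return P
P=fit((90,100,110,120),(225,52,290,116),.054)
W=Ro.from_euler("xyz",st["tool_rot"]).as_matrix()
H=fit((90,100,110),(206,184,312,282),st["tool_pos"][2]+.0135);print("held in tool",W.T@(H-st["tool_pos"]))
# held rim by side/top extents
go([P[0],P[1],.1],None,st)
```

```text
90 (225, 55, 65, 61) [254.1  90.4] [67.4 85.2] [ 0.4556 -0.3762  0.054 ] dia 84.59814686228735
100 (228, 55, 58, 60) [256.5  84.4] [57.1 59.1] [ 0.4574 -0.3695  0.054 ] dia 64.12605443337648
110 (229, 55, 57, 60) [256.7  84.3] [56.6 59. ] [ 0.4575 -0.3694  0.054 ] dia 63.79071877246166
120 (229, 55, 57, 60) [256.6  84.3] [56.3 59. ] [ 0.4575 -0.3694  0.054 ] dia 63.584355853692415
90 (206, 184, 106, 98) [263.1 227.2] [129.2 143.7] [ 0.4742 -0.4631  0.2481] dia 78.69621654993166
100 (227, 191, 61, 55) [257.  218.8] [56.3 60.9] [ 0.47   -0.4585  0.2481] dia 33.6053521189518
110 (240, 195, 48, 49) [264.2 216.2] [42.9 54. ] [ 0.4739 -0.4564  0.2481] dia 27.709500136349718
held in tool [ 0.01111064  0.00399051 -0.01350122]
shift mm [ 99.6  -0.6 134.6] twist 0 j6 -0.97
```

Run:
```python
import cv2
for n in ("w5","w6"):
    g=cv2.cvtColor(cv2.imread(f"pics/{n}.png"),6)
    print(n,"col258 r178-196",g[178:196,258],"r274-290",g[274:290,258])
    print(" row236 c196-216",g[236,196:216],"c300-320",g[236,300:320])
g=cv2.cvtColor(cv2.imread("pics/w6.png"),6);print(g[48:62,257],g[104:122,257],g[84,222:234],g[84,280:292])
```

```text
w5 col258 r178-196 [ 41  44  45  52  58  58  58  58 156 192 163 117  94 100 100 100 100  99] r274-290 [186 185 186 186 186 187 186 186 145  60  47  50  53  54  56  58]
 row236 c196-216 [ 16  14   9   6   9   8   8   7  39  81 102 100  90  91  93  97  97  91
  91  91] c300-320 [141 139 136 133 131 130 127 155 201 187 120   9   8   7   8   7   9  10
  15  16]
w6 col258 r178-196 [168 167 167 168 171 175 177 175 140 102 103  93  96 102 102 102 102 102] r274-290 [76 75 75 75 76 77 77 77 64 46 47 50 53 55 56 58]
 row236 c196-216 [  7   6   8   7   7   8   8   9  39  83 103 101  93  93  92  92  92  92
  92  92] c300-320 [ 96  97  97  97  97 109 129 157 204 189 121  10   9   8   7   9   7  11
  15  18]
[111 100  72  43  56  66  67 170 190 130  93  94  94  94] [199 206 193 187 187 187 188 188 213 203 128  64  64  64  64  64  64  64] [101 101 101 101 101 101 108 162 187 113  92  92] [124 125 124 157 190 115  83  84  84  83  83  83]
```

Call:
move_arm(
  xyz=[
    [0.03,0,0],
    [0.06,0,0],
    [0.09,0,0],
    [0.1015,0,0.02],
    [0.1015,0,0.05],
    [0.1015,0,0.08],
    [0.1015,0,0.1],
    [0.1015,0,0.11],
  ],
  twist=[0,0,0,0,0,0,0,0],
)

```text
clock: 21.35
tool_pos: [0.4572, -0.3671, 0.1228]
tool_rot: [-3.14, -0.002, 1.705]
force: [0.1, -0.1, -0.4]
grip_width: 0.644
finger_force: 10.0
```

Call:
move_arm(
  xyz=[
    [0,0,0.02],
    [0,0,0.035],
    [0,0,0.045],
    [0,0,0.052],
    [0,0,0.058],
    [0,0,0.062],
    [0,0,0.062],
    [0,0,0.062],
  ],
  twist=[0,0,0,0,0,0,0,0],
)

```text
clock: 22.15
tool_pos: [0.4579, -0.3678, 0.0629]
tool_rot: [3.141, 0.0, 1.705]
force: [0.0, 0.4, -0.3]
grip_width: 0.647
finger_force: 10.0
```

Call:
move_arm(
  xyz=[
    [0,0,0.001],
    [0,0,0.002],
    [0,0,0.003],
    [0,0,0.004],
    [0,0,0.005],
    [0,0,0.006],
    [0,0,0.006],
    [0,0,0.006],
  ],
  twist=[0,0,0,0,0,0,0,0],
)

```text
clock: 22.95
tool_pos: [0.4578, -0.3676, 0.0565]
tool_rot: [3.142, 0.0, 1.705]
force: [-0.1, -0.2, -0.2]
grip_width: 0.639
finger_force: 10.0
```

Call:
move_arm(
  xyz=[
    [0,0,0],
    [0,0,0],
    [0,0,0],
    [0,0,0],
    [0,0,0],
    [0,0,0],
    [0,0,0],
    [0,0,0],
  ],
  twist=[0,0,0,0,0,0,0,0],
  hand=30,
)

```text
clock: 23.75
tool_pos: [0.4577, -0.3676, 0.0565]
tool_rot: [3.142, -0.0, 1.705]
force: [-0.4, -0.3, 0.7]
grip_width: 0.882
finger_force: 0.0
```

Call:
move_arm(
  xyz=[
    [0,0,-0.02],
    [0,0,-0.06],
    [0,0,-0.1],
    [0,0,-0.14],
    [0,0,-0.18],
    [0,0,-0.18],
    [0,0,-0.18],
    [0,0,-0.18],
  ],
  twist=[0,0,0,0,0,0,0,0],
)

```text
clock: 24.55
tool_pos: [0.4574, -0.3673, 0.2351]
tool_rot: [-3.14, -0.002, 1.705]
force: [0.0, -1.2, -0.6]
grip_width: 0.88
finger_force: 0.0
```

Run:
```python
from h import *
st,im=snap("wrist","w7");print(st["tool_pos"],st["tool_rot"],st["grip_width"])
print(proj("wrist",[.4576,-.3694,.054],st),proj("wrist",[.4576,-.3694,.07],st))
t=im[130:260,180:340];s=cv2.resize(t,None,fx=3,fy=3);cv2.imwrite("pics/c7.png",s)
g=cv2.cvtColor(im,6)
c=proj("wrist",[.4576,-.3694,.07],st).round().astype(int);print(c);print("row",g[c[1],c[0]-45:c[0]+45]);print("col",g[c[1]-45:c[1]+45,c[0]])
# next: above cup1 with approach
go([.5826,.0159,.235],1.701,st)
```

```text
[ 0.45740475 -0.36730303  0.23511164] [-3.14024281e+00 -1.61348173e-03  1.70477041e+00] 0.8804771460662995
[257.28388053 175.07941998] [257.27141776 177.72918115]
[257 178]
row [ 60  49  38  42  49  60  60  60  72  93  92  93  92  93  92  93  92  91
 115 164 164  93  87  87  87  87  86  86  86  87  91  96  96  97  97  96
  96  96  96  96 103 122 132 132 131 131 131 132 132 131 131 131 131 131
 131 131 131 131 131 131 129 111  87  89 102 122 127 136 132 129 132 165
 174 103  91  91  91  92  87  75  78  93  80  70  75 110 159 163 167 167]
col [106  92  96  70  55  58  59  60  59  57  54  74  81  75  76  75  95 155
 193 158  94  88  91 116 132 132 132 132 132 131 131 132 132 132 131 132
 131 132 132 132 132 131 132 132 132 131 132 132 120 109 102  96  97 112
 125 173 191 177 177 177 178 178 177 177 177 177 178 177 177 202 175  83
  58  57  57  57  57  50  42  39  34  48  58  74  92  98 100 101  98  98]
shift mm [363.  175.3   0.5] twist 0.2 j6 -0.87
```

View pics/c7.png

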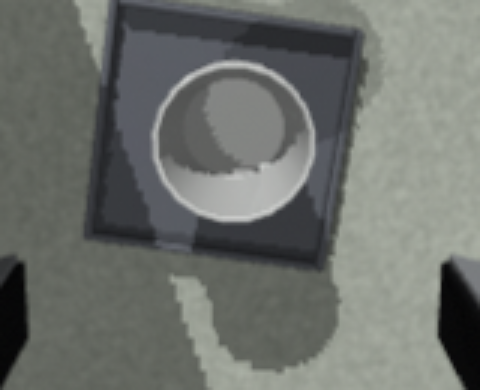

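Only one ring is visible, at the nested rim height and centred at (257,176), so cup2 is nested. Next is cup1.

Call:
move_arm(
  xyz=[
    [0.045,0.022,0],
    [0.09,0.043,0],
    [0.135,0.065,0],
    [0.18,0.087,0],
    [0.225,0.108,0],
    [0.27,0.13,0],
    [0.315,0.152,0],
    [0.363,0.175,0],
  ],
  twist=[0,0,0,0,0,0,0,0],
)

```text
clock: 25.4
tool_pos: [0.5816, 0.0143, 0.2354]
tool_rot: [-3.14, -0.0, 1.705]
force: [0.6, -1.1, 0.1]
grip_width: 0.884
finger_force: 0.0
```

Call:
move_arm(
  xyz=[
    [0,0,0],
    [0,0,0],
    [0,0,0],
    [0,0,0],
    [0,0,0],
    [0,0,0],
    [0,0,0],
    [0,0,0],
  ],
  twist=[0,0,0,0,0,0,0,0],
)

```text
clock: 26.2
tool_pos: [0.5816, 0.0121, 0.2365]
tool_rot: [3.142, -0.0, 1.704]
force: [0.4, 0.5, 0.2]
grip_width: 0.879
finger_force: 0.0
```

Run:
```python
from h import *
st,im=snap("wrist","w8");print(st["tool_pos"],st["tool_rot"],st["grip_width"])
c=proj("wrist",[.5826,.0159,.11],st);print(c)
for l in(120,130,150):
    cs=blob(im,l,(int(c[0])-42,int(c[1])-42,int(c[0])+42,215));k=max(cs,key=cv2.contourArea);h=cv2.convexHull(k);e=cv2.fitEllipse(h)
    P=ray("wrist",e[0],.11,st);print(cv2.boundingRect(k),np.round(e[0],1),np.round(e[1],1),P.round(4))
g=cv2.cvtColor(im,6);c=c.round().astype(int);print("row",g[c[1],c[0]-42:c[0]+42]);print("col",g[c[1]-42:c[1]+42,c[0]])
go([P[0],P[1],.095],None,st)
```

```text
[0.58163238 0.01206279 0.23654515] [ 3.14153459e+00 -1.93513607e-06  1.70443769e+00] 0.8792076173619198
[258.60407484 179.39318089]
(228, 148, 61, 63) [257.7 179.8] [60. 62.] [0.5817 0.0154 0.11  ]
(228, 149, 61, 62) [257.7 180.2] [60.2 60.6] [0.5818 0.015  0.11  ]
(228, 151, 61, 60) [257.8 180.5] [59.1 59.9] [0.582  0.0147 0.11  ]
row [ 53  54  54  54  53  52  54  53  54  55 106 174 161  86  87  87  87  86
  89  94  92  86  91 100  96  95  96  95  95  96  96  95  95 104 120 131
 131 131 131 131 131 131 131 131 131 130 130 130 131 130 130 130 131 130
 129 129 130 130 122 100  89  88  90  89 104 127 123 120 116 149 185 127
  42  40  40  41  41  43  44  51  53  51  51  51]
col [ 54  53  54  51  50  52  50  47  44  43 107 109  57  61 165 175 110  87
  88 103 124 131 131 131 131 131 131 131 131 131 130 131 131 132 131 131
 130 130 132 130 131 130 131 131 130 131 130 130 131 130 114 102 101 138
 166 190 192 176 177 177 177 177 178 178 179 179 178 179 179 179 178 187
 199 164 105  99  97  96  98 100 100 102 103 100]
shift mm [  2.5   0.7 141.5] twist 0 j6 -0.18
```

Call:
move_arm(
  xyz=[
    [0.001,0.001,0.03],
    [0.001,0.001,0.06],
    [0.001,0.001,0.09],
    [0.001,0.001,0.11],
    [0.001,0.001,0.125],
    [0.001,0.001,0.135],
    [0.001,0.001,0.1415],
    [0.001,0.001,0.1415],
  ],
  twist=[0,0,0,0,0,0,0,0],
)

```text
clock: 27.05
tool_pos: [0.5824, 0.0134, 0.0946]
tool_rot: [-3.141, -0.0, 1.705]
force: [0.3, 0.1, 0.8]
grip_width: 0.883
finger_force: 0.0
```

Call:
move_arm(
  xyz=[
    [0,0,0],
    [0,0,0],
    [0,0,0],
    [0,0,0],
    [0,0,0],
    [0,0,0],
    [0,0,0],
    [0,0,0],
  ],
  twist=[0,0,0,0,0,0,0,0],
  hand=150,
)

```text
clock: 27.85
tool_pos: [0.5827, 0.0134, 0.0954]
tool_rot: [3.141, 0.0, 1.705]
force: [-2.0, 0.3, 5.4]
grip_width: 0.647
finger_force: 10.0
```

Call:
move_arm(
  xyz=[
    [0,0,-0.01],
    [0,0,-0.03],
    [0,0,-0.05],
    [0,0,-0.07],
    [0,0,-0.1],
    [0,0,-0.13],
    [0,0,-0.14],
    [0,0,-0.14],
  ],
  twist=[0,0,0,0,0,0,0,0],
)

```text
clock: 28.65
tool_pos: [0.5828, 0.0134, 0.236]
tool_rot: [3.139, 0.0, 1.705]
force: [-1.0, 0.1, -1.2]
grip_width: 0.647
finger_force: 10.0
```

Run:
```python
from h import *
st,im=snap("wrist","w9");print(st["tool_pos"],st["tool_rot"],st["grip_width"])
g=cv2.cvtColor(im,6)
print("col258 r178-196",g[178:196,258]," row236",g[236,196:216],g[236,300:320])
go([.4577,-.3676,.235],1.705,st)
```

```text
[0.58284614 0.0133813  0.23602424] [3.13948443e+00 3.29045254e-04 1.70472204e+00] 0.6469202848180823
col258 r178-196 [ 57  57  58  57 124 177 169 119  89  97  99 100 101 100 100 100 100  99]  row236 [ 15  10   8   7   7   8   8  12  55  96 102 100  96  99  99 101  98  90
  90  90] [145 143 141 139 138 137 134 153 196 204 164  10   9   8   7   8  10  10
  13  17]
shift mm [-360.9 -174.9    0.8] twist -0.0 j6 -0.17
```

Call:
move_arm(
  xyz=[
    [-0.02,-0.01,0],
    [-0.06,-0.03,0],
    [-0.105,-0.05,0],
    [-0.15,-0.073,0],
    [-0.195,-0.095,0],
    [-0.24,-0.117,0],
    [-0.28,-0.136,0],
    [-0.32,-0.155,0],
  ],
  twist=[0,0,0,0,0,0,0,0],
)

```text
clock: 29.5
tool_pos: [0.4702, -0.3259, 0.233]
tool_rot: [-3.14, -0.002, 1.704]
force: [0.5, 0.3, -1.3]
grip_width: 0.646
finger_force: 10.0
```

Call:
move_arm(
  xyz=[
    [-0.025,-0.012,0],
    [-0.043,-0.02,0],
    [-0.043,-0.02,0.02],
    [-0.043,-0.02,0.04],
    [-0.043,-0.02,0.06],
    [-0.043,-0.02,0.08],
    [-0.043,-0.02,0.09],
    [-0.043,-0.02,0.095],
  ],
  twist=[0,0,0,0,0,0,0,0],
)

```text
clock: 30.3
tool_pos: [0.4569, -0.3692, 0.1381]
tool_rot: [-3.14, -0.002, 1.705]
force: [-0.1, -0.4, -0.8]
grip_width: 0.652
finger_force: 10.0
```

Call:
move_arm(
  xyz=[
    [0,0,0.015],
    [0,0,0.03],
    [0,0,0.045],
    [0,0,0.052],
    [0,0,0.058],
    [0,0,0.061],
    [0,0,0.061],
    [0,0,0.061],
  ],
  twist=[0,0,0,0,0,0,0,0],
)

```text
clock: 31.1
tool_pos: [0.4577, -0.3699, 0.0795]
tool_rot: [3.141, 0.001, 1.705]
force: [-0.5, 0.9, -0.1]
grip_width: 0.65
finger_force: 10.0
```

Call:
move_arm(
  xyz=[
    [0,0,0.001],
    [0,0,0.002],
    [0,0,0.003],
    [0,0,0.004],
    [0,0,0.005],
    [0,0,0.006],
    [0,0,0.0065],
    [0,0,0.0065],
  ],
  twist=[0,0,0,0,0,0,0,0],
)

```text
clock: 31.9
tool_pos: [0.4575, -0.3697, 0.0724]
tool_rot: [-3.142, -0.0, 1.705]
force: [-0.6, -0.8, -1.6]
grip_width: 0.65
finger_force: 10.0
```

Call:
move_arm(
  xyz=[
    [0,0,0],
    [0,0,0],
    [0,0,0],
    [0,0,0],
    [0,0,0],
    [0,0,0],
    [0,0,0],
    [0,0,0],
  ],
  twist=[0,0,0,0,0,0,0,0],
  hand=30,
)

```text
clock: 32.7
tool_pos: [0.4575, -0.3697, 0.0725]
tool_rot: [3.142, -0.0, 1.705]
force: [-1.0, -0.4, -1.0]
grip_width: 0.882
finger_force: 0.0
```

Call:
move_arm(
  xyz=[
    [0,0,-0.02],
    [0,0,-0.06],
    [0,0,-0.1],
    [0,0,-0.14],
    [0,0,-0.16],
    [0,0,-0.16],
    [0,0,-0.16],
    [0,0,-0.16],
  ],
  twist=[0,0,0,0,0,0,0,0],
)

```text
clock: 33.5
tool_pos: [0.4572, -0.3694, 0.2308]
tool_rot: [-3.14, -0.002, 1.705]
force: [0.5, 0.0, -0.3]
grip_width: 0.886
finger_force: 0.0
```

Run:
```python
from h import *
st,im=snap("wrist","w10");print(st["clock"],st["tool_pos"],st["tool_rot"],st["grip_width"])
c=proj("wrist",[.4577,-.3699,.086],st).round().astype(int);print(c)
g=cv2.cvtColor(im,6);print("row",g[c[1],c[0]-42:c[0]+42]);print("col",g[c[1]-42:c[1]+42,c[0]])
go([.573,-.18,.22],1.705,st)
```

```text
33.5 [ 0.45715281 -0.3694185   0.23080988] [-3.13999191e+00 -1.94511090e-03  1.70468129e+00] 0.885623056049265
[258 180]
row [ 51  54  60  59  60  60  71  93  93  93  93  93 114 166 170  90  89  94
  95  88  87  88  87  87  88  94  98  96  97  96  97  97  97  97  97  97
  97 110 132 133 133 133 133 133 133 133 133 132 132 133 132 132 132 132
 132 132 132 125 104  89  89 101 129 141 138 135 133 129 150 188 168  92
  91  91  92  81  70  93  83  66  80 117 157 157]
col [ 60  59  60  57  50  63  76  77  77  76 121 171 185 186 144  87  90  86
 112 133 133 132 133 133 132 133 133 132 133 132 132 132 133 132 133 133
 133 132 133 133 133 132 133 132 133 132 133 115  97 113 126 150 188 190
 178 178 179 179 179 179 179 179 180 180 180 180 167 192 196 125  58  49
  42  42  34  36  51  64  85  98 100 101 101  98]
shift mm [172.2 140.1  10.9] twist -0.0 j6 -0.88
```

Both cups are nested, with the rim 58 px wide as expected at 0.086 m. Now the dishes.

Call:
move_arm(
  xyz=[
    [0.003,0.035,0],
    [0.006,0.07,0],
    [0.01,0.105,0],
    [0.012,0.136,0],
    [0.012,0.136,0],
    [0.012,0.136,0],
    [0.012,0.136,0],
    [0.012,0.136,0],
  ],
  twist=[0,0,0,0,0,0,0,0],
)

```text
clock: 34.35
tool_pos: [0.5899, -0.3402, 0.2327]
tool_rot: [3.142, 0.0, 1.704]
force: [1.1, -1.1, 0.2]
grip_width: 0.883
finger_force: 0.0
```

Run:
```python
from h import *
st,im=snap("wrist","w11");print(st["tool_pos"],st["tool_rot"],st["grip_width"])
hsv=cv2.cvtColor(im,cv2.COLOR_BGR2HSV)
m=((hsv[...,0]>8)&(hsv[...,0]<28)&(hsv[...,1]>80)&(hsv[...,2]>90)).astype(np.uint8);m[240:]=0
cs,_=cv2.findContours(cv2.morphologyEx(m,cv2.MORPH_CLOSE,np.ones((5,5))),cv2.RETR_EXTERNAL,cv2.CHAIN_APPROX_NONE)
for k in cs:
    if cv2.contourArea(k)<40: continue
    c,r=cv2.minEnclosingCircle(k);P=ray("wrist",c,.016,st);print(np.round(c,1),round(r,1),cv2.contourArea(k),P.round(4));go([P[0],P[1],.012],1.701,st)
```

```text
[ 0.58993517 -0.34020582  0.23271076] [3.14155276e+00 1.17367898e-04 1.70372412e+00] 0.8828168222396608
[455.  177.5] 83.2 12050.0 [ 0.8457 -0.3185  0.016 ]
shift mm [-12.4 256.4 220.7] twist 0.2 j6 -0.71
[274.2 116. ] 18.5 981.5 [ 0.6022 -0.2727  0.016 ]
shift mm [ 65.3  21.1 220.7] twist 0.2 j6 -0.71
[207.6  88. ] 8.9 192.5 [ 0.5172 -0.2507  0.016 ]
shift mm [ 98.3 -60.3 220.7] twist 0.2 j6 -0.71
[259.5  19.2] 21.9 1201.0 [ 0.5695 -0.1672  0.016 ]
shift mm [174.3   2.6 220.7] twist 0.2 j6 -0.71
```

View pics/w11.png

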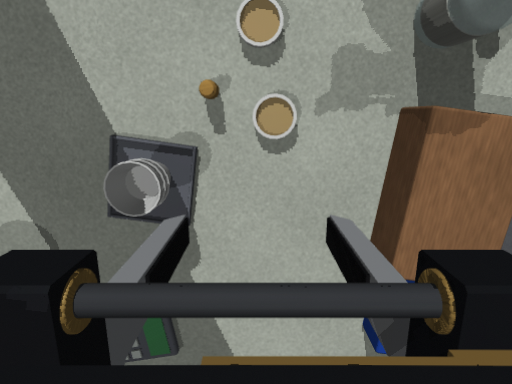

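Dish2 is at (275,116) and dish1 at (260,20). The stack in the tray at (140,186) looks upright. I'll pick dish2 first.

Call:
move_arm(
  xyz=[
    [0.03,0.01,0.02],
    [0.055,0.018,0.06],
    [0.064,0.021,0.1],
    [0.064,0.021,0.14],
    [0.064,0.021,0.175],
    [0.064,0.021,0.195],
    [0.064,0.021,0.205],
    [0.064,0.021,0.205],
  ],
  twist=[0,0,0,0,0,0,0,0],
)

```text
clock: 35.2
tool_pos: [0.6024, -0.2735, 0.0268]
tool_rot: [-3.14, -0.001, 1.704]
force: [-0.5, -0.4, -1.2]
grip_width: 0.881
finger_force: 0.0
```

Run:
```python
from h import *
st,im=snap("wrist","w12");print(st["tool_pos"],st["tool_rot"],st["force"])
g=cv2.cvtColor(im,6)
for n,X in (("c",(.602,-.2727,.016)),):print(proj("wrist",X,st))
```

```text
[ 0.60239338 -0.27352451  0.02682134] [-3.14044575e+00 -8.11169915e-04  1.70428736e+00] [-0.5247095  -0.35421367 -1.22473853]
[256.75567371 219.38966698]
```

View pics/w12.png

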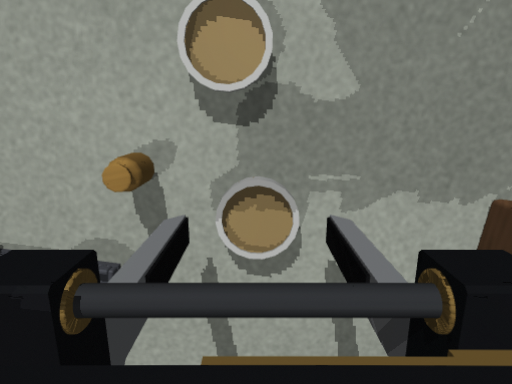

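The dish is centred between the fingers at (258,218). Descending to grip it.

Call:
move_arm(
  xyz=[
    [0,0,0.004],
    [0,0,0.008],
    [0,0,0.012],
    [0,0,0.015],
    [0,0,0.018],
    [0,0,0.02],
    [0,0,0.022],
    [0,0,0.022],
  ],
  twist=[0,0,0,0,0,0,0,0],
)

```text
clock: 36.05
tool_pos: [0.6029, -0.2734, 0.0052]
tool_rot: [-3.141, -0.0, 1.705]
force: [0.2, 0.2, 0.2]
grip_width: 0.885
finger_force: 0.0
```

Call:
move_arm(
  xyz=[
    [0,0,0],
    [0,0,0],
    [0,0,0],
    [0,0,0],
    [0,0,0],
    [0,0,0],
    [0,0,0],
    [0,0,0],
  ],
  twist=[0,0,0,0,0,0,0,0],
  hand=180,
  squeeze=10,
)

```text
clock: 36.85
tool_pos: [0.603, -0.2735, 0.0056]
tool_rot: [3.141, 0.0, 1.705]
force: [-0.4, 0.3, 1.0]
grip_width: 0.582
finger_force: 10.0
```

Run:
```python
from h import *
st=read_state();print(st["tool_pos"],st["tool_rot"])
go([.5722,.0952,.2],1.701,st);go([.5826,.0159,.2],1.701,st)
```

```text
[ 0.60302689 -0.27346948  0.00560487] [3.14147429e+00 7.76116621e-05 1.70471249e+00]
shift mm [ 369.5   18.7 -194.4] twist 0.2 j6 -0.61
shift mm [ 289.5   18.4 -194.4] twist 0.2 j6 -0.61
```

Call:
move_arm(
  xyz=[
    [0,0,-0.02],
    [0,0,-0.06],
    [0,0,-0.1],
    [0.02,0.002,-0.13],
    [0.06,0.006,-0.15],
    [0.1,0.01,-0.15],
    [0.14,0.015,-0.15],
    [0.17,0.018,-0.15],
  ],
  twist=[0,0,0,0,0,0,0,0],
)

```text
clock: 37.65
tool_pos: [0.5979, -0.1004, 0.1557]
tool_rot: [3.141, -0.0, 1.706]
force: [0.4, -0.8, -0.8]
grip_width: 0.578
finger_force: 10.0
```

Call:
move_arm(
  xyz=[
    [0.02,0,0],
    [0.03,0,0],
    [0.03,0,0],
    [0.03,0,0],
    [0.03,0,0],
    [0.03,0,0],
    [0.03,0,0],
    [0.03,0,0],
  ],
  twist=[0,0,0,0,0,0,0,0],
)

```text
clock: 38.45
tool_pos: [0.5941, -0.0732, 0.1555]
tool_rot: [-3.142, -0.0, 1.704]
force: [0.0, -0.4, -0.4]
grip_width: 0.578
finger_force: 10.0
```

```bash
cat > pl.py <<'E'
from h import *
import sys
name,X,Y=sys.argv[1],float(sys.argv[2]),float(sys.argv[3])
st,im=snap("wrist",name);print(st["clock"],st["tool_pos"],st["tool_rot"],st["grip_width"])
g=cv2.cvtColor(im,6);p=proj("wrist",[X,Y,.06],st);print("pred",p)
x,y=p.round().astype(int);r=45
roi=g[max(0,y-r):y+r,x-r:x+r];m=(roi>85).astype(np.uint8)
cs,_=cv2.findContours(m,cv2.RETR_LIST,cv2.CHAIN_APPROX_NONE)
for k in cs:
    if len(k)<60:continue
    e=cv2.fitEllipse(k)
    if not 35<np.mean(e[1])<75 or min(e[1])/max(e[1])<.85: continue
    c=(e[0][0]+x-r,e[0][1]+max(0,y-r));P=ray("wrist",c,.06,st)
    Q=ray("wrist",(c[0]+np.mean(e[1])/2,c[1]),.06,st);print(np.round(c,1),np.round(e[1],1),P.round(4),"dia",2*np.linalg.norm(P-Q))
# held dish rim column/row extents
z=.0104;c,R,o=cam("wrist",st);W=Ro.from_euler("xyz",st["tool_rot"]).as_matrix()
h=[proj("wrist",W@np.array([a,b,-z])+st["tool_pos"],st).round(1) for a,b in((.0275,0),(-.0275,0),(0,.0275),(0,-.0275))];print("held pred",h)
t=int(h[0][1]);print("rows",t-8,g[t-8:t+10,257])
go([X,Y,.0665],1.701,st)
E
python3 pl.py w13 .5826 .0159
```

```text
38.45 [ 0.59413513 -0.0731848   0.15547574] [-3.14158334e+00 -1.85521747e-05  1.70426924e+00] 0.5778787170176591
pred [257.70457277  87.33867724]
[258.1  86.2] [61.4 64.2] [0.5828 0.0169 0.06  ] dia 0.053259283321680305
[258.   86.2] [64.4 68.1] [0.5827 0.0168 0.06  ] dia 0.056193694528596204
held pred [array([257.2, 187.1]), array([257.1, 274.9]), array([303.8, 232.5]), array([210.5, 232.5])]
rows 179 [107 107 106 124 156 169 169 168 172 175 175 175 174 174 158 109  69  68]
shift mm [89.8  0.4 89. ] twist 0.2 j6 -0.32
```

View pics/w13.png

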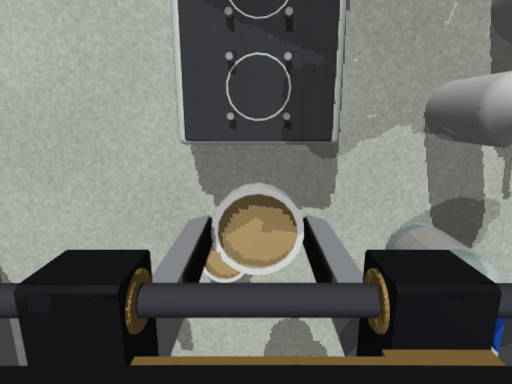

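Place 0's circle is at (258,86) and the held dish at (258,228). Both are measured in the same camera, so I'll use the relative shift.

Call:
move_arm(
  xyz=[
    [0.03,0,0],
    [0.06,0,0],
    [0.08,0,0.01],
    [0.089,0,0.03],
    [0.089,0,0.055],
    [0.089,0,0.07],
    [0.089,0,0.075],
    [0.089,0,0.075],
  ],
  twist=[0,0,0,0,0,0,0,0],
)

```text
clock: 39.3
tool_pos: [0.5822, 0.0151, 0.0803]
tool_rot: [-3.141, -0.0, 1.704]
force: [-0.0, 0.3, 0.0]
grip_width: 0.577
finger_force: 10.0
```

Call:
move_arm(
  xyz=[
    [0,0,0.003],
    [0,0,0.006],
    [0,0,0.009],
    [0,0,0.011],
    [0,0,0.013],
    [0,0,0.0135],
    [0,0,0.0135],
    [0,0,0.0135],
  ],
  twist=[0,0,0,0,0,0,0,0],
)

```text
clock: 40.1
tool_pos: [0.5823, 0.0154, 0.0671]
tool_rot: [3.141, 0.0, 1.705]
force: [0.3, 0.4, 0.3]
grip_width: 0.58
finger_force: 10.0
```

Call:
move_arm(
  xyz=[
    [0,0,0.001],
    [0,0,0.001],
    [0,0,0.001],
    [0,0,0.001],
    [0,0,0.001],
    [0,0,0.001],
    [0,0,0.001],
    [0,0,0.001],
  ],
  twist=[0,0,0,0,0,0,0,0],
  hand=30,
)

```text
clock: 40.9
tool_pos: [0.5822, 0.0154, 0.066]
tool_rot: [-3.142, -0.0, 1.705]
force: [-0.1, -0.3, -0.1]
grip_width: 0.88
finger_force: 0.0
```

Call:
move_arm(
  xyz=[
    [0,0,-0.03],
    [0,0,-0.07],
    [0,0,-0.11],
    [0,0,-0.14],
    [-0.03,0,-0.15],
    [-0.04,0,-0.15],
    [-0.04,0,-0.15],
    [-0.04,0,-0.15],
  ],
  twist=[0,0,0,0,0,0,0,0],
)

```text
clock: 41.7
tool_pos: [0.5872, -0.0239, 0.2148]
tool_rot: [-3.14, -0.001, 1.704]
force: [0.2, -0.1, -0.6]
grip_width: 0.881
finger_force: 0.0
```

```bash
python3 pl.py w14 .5828 .0169
python3 - <<'E'
from h import *
st=read_state();im=cv2.imread("pics/w14.png")
p=proj("wrist",[.5828,.0169,.076],st);x,y=p.round().astype(int)
m=np.zeros(im.shape[:2],np.uint8);m[y-36:y+36,x-36:x+36]=(im.min(2)>110)[y-36:y+36,x-36:x+36]
cs,_=cv2.findContours(m,0,1);k=max(cs,key=cv2.contourArea);e=cv2.fitEllipse(cv2.convexHull(k));P=ray("wrist",e[0],.076,st);print("dish",e,P,"err mm",(P[:2]-[.5828,.0169])*1e3)
for X in([.5695,-.1672],[.573,-.175]): go([X[0]+.0134*.6,X[1]-.06,.2],1.701,st)
E
```

```text
41.7 [ 0.58717489 -0.02386468  0.21483829] [-3.13984697e+00 -6.35825872e-04  1.70435521e+00] 0.881420374727162
pred [258.44570154 139.91078955]
[257.7 141.4] [53.6 54.1] [0.5823 0.0153 0.06  ] dia 0.0576004185795159
held pred [array([257.2, 187.1]), array([257.1, 274.9]), array([303.8, 232.5]), array([210.5, 232.5])]
rows 179 [ 33  34  51  74  90  97  98  99  99  99 102 103 102 100  98  99 101 101]
shift mm [ 40.9   1.4 148.4] twist 0.2 j6 -0.24
dish ((257.8186340332031, 141.47483825683594), (53.79576110839844, 54.45951843261719), 177.5901641845703) [0.58219517 0.01675468 0.076     ] err mm [-0.6048277  -0.14532091]
shift mm [-200.5  -36.8   14.9] twist 0.2 j6 -0.24
shift mm [-208.7  -34.3   14.9] twist 0.2 j6 -0.24
```

View pics/w14.png

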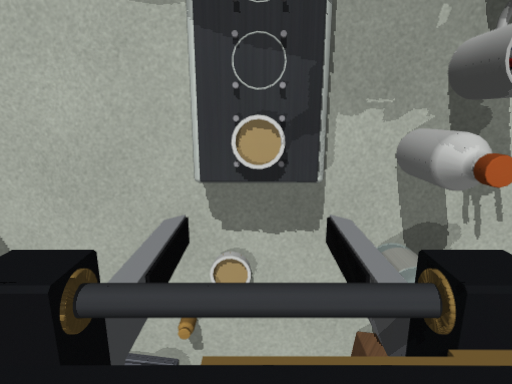

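Dish2 is between its stops, within 1 mm of the middle. Now dish1; that was my last picture view, so I'll go by numbers only from here.

Call:
move_arm(
  xyz=[
    [-0.04,-0.007,0],
    [-0.08,-0.014,0],
    [-0.12,-0.021,0],
    [-0.16,-0.028,0.015],
    [-0.2,-0.035,0.015],
    [-0.205,-0.036,0.015],
    [-0.205,-0.036,0.015],
    [-0.205,-0.036,0.015],
  ],
  twist=[0,0,0,0,0,0,0,0],
)

```text
clock: 42.55
tool_pos: [0.5795, -0.2308, 0.2008]
tool_rot: [-3.141, -0.0, 1.706]
force: [0.3, 0.8, -0.2]
grip_width: 0.882
finger_force: 0.0
```

```bash
cat > di.py <<'E'
from h import *
import sys
st,im=snap("wrist",sys.argv[1]);print(st["clock"],st["tool_pos"],st["tool_rot"],st["grip_width"])
hsv=cv2.cvtColor(im,cv2.COLOR_BGR2HSV)
m=((hsv[...,0]>8)&(hsv[...,0]<28)&(hsv[...,1]>80)&(hsv[...,2]>60)).astype(np.uint8);m[255:]=0
cs,_=cv2.findContours(cv2.morphologyEx(m,cv2.MORPH_CLOSE,np.ones((5,5))),cv2.RETR_EXTERNAL,cv2.CHAIN_APPROX_NONE)
for k in cs:
    if not 300<cv2.contourArea(k)<9000: continue
    (x,y),r=cv2.minEnclosingCircle(k);x0,y0=int(x-2*r),max(0,int(y-2*r))
    # outer pale rim
    w=np.zeros_like(m);w[y0:int(y+2*r),x0:int(x+2*r)]=(im.min(2)>165)[y0:int(y+2*r),x0:int(x+2*r)]
    P=ray("wrist",(x,y),.016,st);print("tan",round(x,1),round(y,1),round(r,1),P.round(4));go([P[0],P[1],.0055],1.701,st)
E
python3 di.py w15
```

```text
42.55 [ 0.57952718 -0.23080158  0.20083352] [-3.14138170e+00 -4.08918235e-04  1.70581543e+00] 0.8815956607701999
tan 455.0 226.5 62.0 [ 0.8315 -0.265   0.016 ]
shift mm [-67.8 245.1 195.3] twist 0.3 j6 -0.57
tan 255.9 117.7 20.1 [ 0.5694 -0.1679  0.016 ]
shift mm [ 63.6  -1.5 195.4] twist 0.3 j6 -0.57
```

Call:
move_arm(
  xyz=[
    [0.03,0,0.02],
    [0.055,-0.001,0.06],
    [0.063,-0.001,0.1],
    [0.063,-0.001,0.14],
    [0.063,-0.001,0.165],
    [0.063,-0.001,0.175],
    [0.063,-0.001,0.175],
    [0.063,-0.001,0.175],
  ],
  twist=[0,0,0,0,0,0,0,0],
)

```text
clock: 43.4
tool_pos: [0.5707, -0.1698, 0.0275]
tool_rot: [3.14, 0.001, 1.705]
force: [0.0, 0.5, 0.9]
grip_width: 0.883
finger_force: 0.0
```

```bash
python3 di.py w16
python3 - <<'E'
import cv2
g=cv2.cvtColor(cv2.imread("pics/w16.png"),6);print(g[170:190,257],g[250:270,257],g[218,205:225],g[218,292:312])
E
```

```text
43.4 [ 0.57069732 -0.16977062  0.02750378] [3.13985456e+00 8.90534620e-04 1.70528616e+00] 0.883424485684316
tan 255.7 217.0 34.9 [ 0.5694 -0.1677  0.016 ]
shift mm [ 2.3 -1.  22. ] twist 0.2 j6 -0.49
[124 124 124 124 133 144 148 148 152 154 154 154 154 138  93  58  58  59
  58  59] [121 156 178 184 184 185 173 132  91  89  89  90  92  92  93  94  93  92
  92  94] [148 150 151 151 150 150 149 148 150 152 153 153 153 153 143 102  58  58
  58  58] [184 185 184 185 177 146 109 126 125 134 151 148 146 142 138 138 140 145
 147 150]
```

Call:
move_arm(
  xyz=[
    [0.001,-0.001,0.004],
    [0.001,-0.001,0.008],
    [0.001,-0.001,0.012],
    [0.001,-0.001,0.015],
    [0.001,-0.001,0.018],
    [0.001,-0.001,0.02],
    [0.001,-0.001,0.022],
    [0.001,-0.001,0.022],
  ],
  twist=[0,0,0,0,0,0,0,0],
)

```text
clock: 44.25
tool_pos: [0.5686, -0.1691, 0.0037]
tool_rot: [-3.141, -0.0, 1.705]
force: [-0.6, -0.5, -0.1]
grip_width: 0.883
finger_force: 0.0
```

Call:
move_arm(
  xyz=[
    [0,0,0],
    [0,0,0],
    [0,0,0],
    [0,0,0],
    [0,0,0],
    [0,0,0],
    [0,0,0],
    [0,0,0],
  ],
  twist=[0,0,0,0,0,0,0,0],
  hand=180,
)

```text
clock: 45.05
tool_pos: [0.5688, -0.1691, 0.0041]
tool_rot: [3.141, 0.0, 1.705]
force: [0.5, 0.2, 1.8]
grip_width: 0.579
finger_force: 10.0
```

Run:
```python
from h import *
st=read_state();print(st["tool_pos"]);go([.5617,.1755,.2],1.705,st);go([.5724+.0115,.0953-.088,.2],1.705,st)
```

```text
[ 0.56879275 -0.16910074  0.00408628]
shift mm [ 342.4   39.  -195.9] twist -0.0 j6 -0.48
shift mm [ 172.8   38.6 -195.9] twist -0.0 j6 -0.48
```

Call:
move_arm(
  xyz=[
    [0,0,-0.02],
    [0,0,-0.06],
    [0,0,-0.1],
    [0.02,0.004,-0.135],
    [0.06,0.013,-0.1515],
    [0.1,0.022,-0.1515],
    [0.14,0.031,-0.1515],
    [0.173,0.0385,-0.1515],
  ],
  twist=[0,0,0,0,0,0,0,0],
)

```text
clock: 45.85
tool_pos: [0.5837, 0.0095, 0.1556]
tool_rot: [3.141, -0.0, 1.705]
force: [0.9, -0.6, -0.5]
grip_width: 0.581
finger_force: 10.0
```

Call:
move_arm(
  xyz=[
    [0,0,0],
    [0,0,0],
    [0,0,0],
    [0,0,0],
    [0,0,0],
    [0,0,0],
    [0,0,0],
    [0,0,0],
  ],
  twist=[0,0,0,0,0,0,0,0],
)

```text
clock: 46.65
tool_pos: [0.5838, 0.0074, 0.1555]
tool_rot: [-3.142, -0.0, 1.705]
force: [-0.0, -0.8, -1.1]
grip_width: 0.583
finger_force: 10.0
```

```bash
python3 pl.py w17 .5724 .0955;python3 - <<'E'
import cv2
for n in("w13","w17"):
    g=cv2.cvtColor(cv2.imread(f"pics/{n}.png"),6);print(n,g[176:196,257],g[264:280,257],g[228,204:224],g[228,292:312])
E
```

```text
46.65 [0.58379312 0.00736933 0.15550998] [-3.14156212e+00 -1.54709874e-05  1.70452117e+00] 0.5827369367653222
pred [257.74832737  88.53375711]
[257.7  87.7] [61.3 64.2] [0.5723 0.0962 0.06  ] dia 0.05327728988182357
[257.5  87.8] [64.6 67.9] [0.5721 0.096  0.06  ] dia 0.05625583692017787
held pred [array([257.2, 187.1]), array([257.1, 274.9]), array([303.8, 232.5]), array([210.5, 232.5])]
rows 179 [154 154 153 154 167 176 177 176 177 181 183 182 184 183 183 147  87  71]
shift mm [88.9  0.5 89. ] twist 0.2 j6 -0.18
w13 [110 111 109 107 107 106 124 156 169 169 168 172 175 175 175 174 174 158
 109  69] [117 126 140 156 184 203 207 208 207 208 197 180 175 173 171 168] [ 43  14  16  10   9   8  17  62 101 101 132 174 174 163 117  67  68  68
  68  67] [119 119 119 119 129 157 174 174 173 174 174 145  34   8   6  10  14  17
  36  73]
w17 [155 155 155 154 154 153 154 167 176 177 176 177 181 183 182 184 183 183
 147  87] [124 124 139 151 162 190 211 216 216 216 215 204 184 181 184 187] [ 36  18  16  11   9   9  65 143 182 182 182 182 182 162 103  71  71  71
  71  71] [125 109  72  71  74 124 182 182 182 182 182 169 110   9   9  10  14  18
  33  72]
```

Call:
move_arm(
  xyz=[
    [0.03,0,0],
    [0.06,0,0],
    [0.08,0,0.01],
    [0.088,0,0.03],
    [0.088,0,0.055],
    [0.088,0,0.07],
    [0.088,0,0.075],
    [0.088,0,0.075],
  ],
  twist=[0,0,0,0,0,0,0,0],
)

```text
clock: 47.5
tool_pos: [0.572, 0.0945, 0.0803]
tool_rot: [-3.141, -0.0, 1.704]
force: [-0.6, 0.4, -0.6]
grip_width: 0.58
finger_force: 10.0
```

Call:
move_arm(
  xyz=[
    [0,0,0.003],
    [0,0,0.006],
    [0,0,0.009],
    [0,0,0.012],
    [0,0,0.014],
    [0,0,0.0155],
    [0,0,0.0155],
    [0,0,0.0155],
  ],
  twist=[0,0,0,0,0,0,0,0],
)

```text
clock: 48.3
tool_pos: [0.5721, 0.0947, 0.0651]
tool_rot: [3.141, 0.0, 1.705]
force: [0.1, 0.5, -0.9]
grip_width: 0.579
finger_force: 10.0
```

Call:
move_arm(
  xyz=[
    [0,0,0],
    [0,0,0],
    [0,0,0],
    [0,0,0],
    [0,0,0],
    [0,0,0],
    [0,0,0],
    [0,0,0],
  ],
  twist=[0,0,0,0,0,0,0,0],
  hand=30,
)

```text
clock: 49.1
tool_pos: [0.5721, 0.0947, 0.065]
tool_rot: [-3.142, -0.0, 1.705]
force: [0.5, 0.0, 0.6]
grip_width: 0.884
finger_force: 0.0
```

Call:
move_arm(
  xyz=[
    [0,0,-0.03],
    [0,0,-0.07],
    [0,0,-0.11],
    [0,0,-0.14],
    [-0.03,0,-0.15],
    [-0.04,0,-0.15],
    [-0.04,0,-0.15],
    [-0.04,0,-0.15],
  ],
  twist=[0,0,0,0,0,0,0,0],
)

```text
clock: 49.9
tool_pos: [0.577, 0.0554, 0.2139]
tool_rot: [-3.14, -0.0, 1.704]
force: [0.5, 0.1, 0.3]
grip_width: 0.884
finger_force: 0.0
```

Run:
```python
from h import *
st,im=snap("wrist","w18");print(st["clock"],st["tool_pos"],st["tool_rot"])
for q in ((.5724,.0961),(.5828,.0169)):
    p=proj("wrist",[*q,.076],st);x,y=p.round().astype(int)
    m=np.zeros(im.shape[:2],np.uint8);m[y-36:y+36,x-36:x+36]=(im.min(2)>110)[y-36:y+36,x-36:x+36]
    cs,_=cv2.findContours(m,0,1);k=max(cs,key=cv2.contourArea);e=cv2.fitEllipse(cv2.convexHull(k));P=ray("wrist",e[0],.076,st);print("dish",np.round(e[1],1),P,"err mm",(P[:2]-q)*1e3)
st2,tp=snap("top","top1")
m=cv2.inRange(cv2.cvtColor(tp,cv2.COLOR_BGR2HSV),(8,80,90),(28,255,255))
n,l,s,c=cv2.connectedComponentsWithStats(m)
for i in range(1,n):
    if 15<s[i,4]<600: print(c[i].round(1),s[i,4],ray("top",c[i],.016)[:2].round(3))
go([.5473,.2856,.2],-3.008,st)
```

```text
49.9 [0.57699626 0.05541133 0.21389128] [-3.13986152e+00 -3.82113368e-04  1.70430025e+00]
dish [54.  54.9] [0.57179987 0.09607827 0.076     ] err mm [-0.60012568 -0.02172724]
dish [50.6 54.1] [0.58168185 0.01734211 0.076     ] err mm [-1.11815452  0.44210861]
[229.1 121. ] 115 [0.827 0.034]
[237.4 208.3] 158 [0.588 0.014]
[339.5 232.6] 62 [ 0.521 -0.251]
shift mm [232.1   1.2  14. ] twist 90.0 j6 -0.1
```

Both dishes are centred within about 1 mm. Now the knob.

Call:
move_arm(
  xyz=[
    [0.03,0,0],
    [0.07,0,0],
    [0.11,0,0],
    [0.15,0,0],
    [0.19,0.001,0],
    [0.22,0.001,0],
    [0.232,0.001,0],
    [0.232,0.001,0],
  ],
  twist=[-6,-14,-22,-30,-38,-46,-54,-62],
  hand=150,
)

```text
clock: 50.8
tool_pos: [0.5463, 0.2877, 0.2142]
tool_rot: [-3.141, -0.001, 2.796]
force: [0.0, 0.5, -0.6]
grip_width: 0.409
finger_force: 0.0
```

Call:
move_arm(
  xyz=[
    [0,0,0],
    [0,0,0],
    [0,0,0],
    [0,0,0],
    [0,0,0],
    [0,0,0],
    [0,0,0],
    [0,0,0],
  ],
  twist=[-7,-14,-21,-28,-28,-28,-28,-28],
)

```text
clock: 51.6
tool_pos: [0.5473, 0.2852, 0.2149]
tool_rot: [-3.142, -0.0, -3.009]
force: [-0.7, 0.2, 0.1]
grip_width: 0.408
finger_force: 0.0
```

Run:
```python
from h import *
st=read_state();print(st["tool_pos"],st["tool_rot"],st["grip_width"]);go([.5473,.2856,.063],-3.008,st)
```

```text
[0.54734531 0.28523533 0.21492176] [-3.14156428e+00 -1.36315747e-04 -3.00927719e+00] 0.407727731796586
shift mm [ -0.    0.4 151.9] twist -0.1 j6 -1.28
```

Call:
move_arm(
  xyz=[
    [0,0,0.04],
    [0,0,0.08],
    [0,0,0.11],
    [0,0,0.13],
    [0,0,0.14],
    [0,0,0.147],
    [0,0,0.152],
    [0,0,0.152],
  ],
  twist=[0,0,0,0,0,0,0,0],
)

```text
clock: 52.4
tool_pos: [0.5475, 0.2852, 0.0632]
tool_rot: [3.141, 0.0, -3.008]
force: [0.0, -0.8, -0.7]
grip_width: 0.412
finger_force: 0.0
```

Call:
move_arm(
  xyz=[
    [0,0,0],
    [0,0,0],
    [0,0,0],
    [0,0,0],
    [0,0,0],
    [0,0,0],
    [0,0,0],
    [0,0,0],
  ],
  twist=[0,0,0,0,0,0,0,0],
  hand=255,
  squeeze=20,
)

```text
clock: 53.2
tool_pos: [0.5475, 0.2854, 0.0634]
tool_rot: [3.141, 0.001, -3.008]
force: [-1.5, 3.9, 5.6]
grip_width: 0.145
finger_force: 20.0
```

Call:
move_arm(
  xyz=[
    [0,0,0],
    [0,0,0],
    [0,0,0],
    [0,0,0],
    [0,0,0],
    [0,0,0],
    [0,0,0],
    [0,0,0],
  ],
  twist=[5,11,17,23,29,35,41,47],
)

```text
clock: 54.0
tool_pos: [0.5475, 0.2852, 0.0634]
tool_rot: [3.141, 0.0, 2.451]
force: [-2.8, 2.2, 5.7]
grip_width: 0.147
finger_force: 20.0
```

Call:
move_arm(
  xyz=[
    [0,0,0],
    [0,0,0],
    [0,0,0],
    [0,0,0],
    [0,0,0],
    [0,0,0],
    [0,0,0],
    [0,0,0],
  ],
  twist=[6,12,18,23,27.5,27.5,27.5,27.5],
)

```text
clock: 54.8
tool_pos: [0.5474, 0.2852, 0.0634]
tool_rot: [3.142, -0.0, 1.975]
force: [-2.8, 1.9, 7.0]
grip_width: 0.147
finger_force: 20.0
```

Call:
move_arm(
  xyz=[
    [0,0,0],
    [0,0,0],
    [0,0,0],
    [0,0,0],
    [0,0,0],
    [0,0,0],
    [0,0,0],
    [0,0,0],
  ],
  twist=[0,0,0,0,0,0,0,0],
  hand=150,
)

```text
clock: 55.6
tool_pos: [0.5474, 0.2851, 0.063]
tool_rot: [-3.142, 0.0, 1.975]
force: [0.2, -0.6, 0.5]
grip_width: 0.413
finger_force: 0.0
```

Call:
move_arm(
  xyz=[
    [0,0,-0.04],
    [0,0,-0.08],
    [0,0,-0.12],
    [0,0,-0.16],
    [0,0,-0.2],
    [0,0,-0.21],
    [0,0,-0.21],
    [0,0,-0.21],
  ],
  twist=[0,0,0,0,0,0,0,0],
)

```text
clock: 56.4
tool_pos: [0.5471, 0.285, 0.2713]
tool_rot: [-3.139, 0.0, 1.975]
force: [-0.2, 0.7, 0.4]
grip_width: 0.414
finger_force: 0.0
```

Run:
```python
from h import *
st,im=snap("wrist","w19");print(st["clock"],st["tool_pos"],st["tool_rot"])
g=cv2.cvtColor(im,cv2.COLOR_BGR2GRAY)
p=proj("wrist",[.5473,.2856,.082],st).round().astype(int);r=15
w=(g[p[1]-r:p[1]+r,p[0]-r:p[0]+r]>125).astype(np.uint8)
n,l,s,c=cv2.connectedComponentsWithStats(w);print(n,s[1:])
k=1+np.argmax(s[1:,4]);ys,xs=np.where(l==k);a=np.array([ray("wrist",(x+p[0]-r,y+p[1]-r),.082,st)[:2] for x,y in zip(xs,ys)])
m=a.mean(0);d=np.linalg.svd(a-m)[2][0];print(m,"dir",np.arctan2(d[1],d[0]), "angle from centre",np.arctan2(*(m-[.5473,.2856])[::-1]))
print("run mark dir",np.pi+.132-1.3)
t,tp=snap("top","top2")
for q in((.458,-.369,.086),(.4565,-.3755,.012)):print(proj("top",q))
p=proj("top",[.458,-.369,.086]).astype(int);m=np.zeros(tp.shape[:2],np.uint8);R=18
m[p[1]-R:p[1]+R,p[0]-R:p[0]+R]=(tp.min(2)>105)[p[1]-R:p[1]+R,p[0]-R:p[0]+R];cs,_=cv2.findContours(m,0,1)
for k in cs:
    if len(k)>8:e=cv2.fitEllipse(k);print("stack rim",e,ray("top",e[0],.086))
```

```text
56.4 [0.54709874 0.28495801 0.27131565] [-3.13943034e+00  4.91193300e-05  1.97521842e+00]
2 [[14  1  3 16 45]]
[0.54431935 0.2932199 ] dir 1.958242250166487 angle from centre 1.9436642059720475
run mark dir 1.9735926535897932
[397.07164038 258.1397061 ]
[388.78877627 257.08754931]
stack rim ((387.7321472167969, 266.8929443359375), (2.2966580390930176, 7.985657215118408), 119.50656127929688) [ 0.43780691 -0.34564525  0.086     ]
stack rim ((388.32208251953125, 256.58160400390625), (8.659276008605957, 14.472811698913574), 2.853379249572754) [ 0.46186814 -0.34865314  0.086     ]
stack rim ((399.3736572265625, 259.7465515136719), (15.347034454345703, 22.339832305908203), 179.61410522460938) [ 0.45418783 -0.37414221  0.086     ]
stack rim ((392.0675354003906, 245.39710998535156), (1.4226282835006714, 4.964053153991699), 76.5645523071289) [ 0.4880969  -0.35927029  0.086     ]
```

Run:
```python
from h import *
tp=cv2.imread("pics/top2.png")
m=cv2.inRange(cv2.cvtColor(tp,cv2.COLOR_BGR2HSV),(8,80,70),(28,255,255))
n,l,s,c=cv2.connectedComponentsWithStats(m)
for i in range(1,n):
    if 15<s[i,4]<600: print(c[i].round(1),s[i,4],ray("top",c[i],.07)[:2].round(3))
go([.60,-.03,.27])
```

```text
[229.2 121.1] 119 [0.809 0.03 ]
[393.6 116.9] 33 [ 0.811 -0.389]
[136.5 125.7] 21 [0.801 0.268]
[405.3 130.8] 28 [ 0.774 -0.416]
[235.4 208.1] 218 [0.585 0.016]
[203.3 212.8] 220 [0.575 0.097]
[339.4 232.6] 63 [ 0.52  -0.239]
shift mm [-310.4  -75.2    1.2] twist 0 j6 0.02
```

```bash
python3 -c "
from plant import *
print(job_done())"
```

```text
the job is handed in; nothing more can be done
None
```

I handed the job in at about 56 s of the 210 s allowed, but `job_done()` returned no verdict, so the result is unconfirmed. The knob went to off first and now sits at about 1.3 rad. Both used cups are nested in the tray cup, both dishes are within about 1 mm of their place centres, and I did not touch the bottles.

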